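# Load the lathe's arbor magazine and set its stop with a blade

### The job

Get the small bench lathe ready: press every loose arbor lying on the bench down into a clip of the magazine, one to a clip, until it is fully home under its sprung jaw. Also set the lathe's stop: put the setting blade into the gap between stop block and slide, down to its shoulder, push the slide up until it closes on the blade, then, leaving the slide there, draw the blade out and stand it fully down in its wooden stand again. Leave the loupe and the amber oil jar where they are.

Things in the scene. Friction and masses are not known exactly. Their poses are not given: they have to be found in the camera images.
- arbor1_mid (a point): A loose work arbor (one may be absent): round steel rod, 10 mm thick, 120 mm long along its x, with a square brass sleeve 14 x 14 mm, 36 mm long, round its middle, to grip it by. The point is its centre, 7 mm above the bench as it lies, on any side of the sleeve. About 0.11 kg. All arbors are alike and any clip will do.
- arbor2_mid (a point): A loose work arbor (one may be absent): round steel rod, 10 mm thick, 120 mm long along its x, with a square brass sleeve 14 x 14 mm, 36 mm long, round its middle, to grip it by. The point is its centre, 7 mm above the bench as it lies, on any side of the sleeve. About 0.11 kg. All arbors are alike and any clip will do.
- arbor3_mid (a point): A loose work arbor (one may be absent): round steel rod, 10 mm thick, 120 mm long along its x, with a square brass sleeve 14 x 14 mm, 36 mm long, round its middle, to grip it by. The point is its centre, 7 mm above the bench as it lies, on any side of the sleeve. About 0.11 kg. All arbors are alike and any clip will do.
- clip1 (a point): A clip of the magazine; the three are alike. The point is where a seated arbor's centre lies, 50 mm above the bench; x is along the arbor, y across, z up. A clip is two forks 10 mm thick, at x = -42 and +42 mm, with slots 12 mm wide, open upward; +y cheeks rise 20 mm above the point, -y cheeks 4 mm, jaws 30 mm. Between the forks there is free space for fingers to 30 mm below the point.
- jaw1 (a joint): Sprung jaw of clip1, hinged low on the -y side, a claw over each fork slot: 0 shut, positive as it swings out to -y (rad). An arbor held level over the slot and pushed straight down (about 5 to 15 N) opens it by its sloped face, about 0.1 rad, and it springs back to 0 over the seated arbor.
- clip2 (a point): A clip of the magazine; the three are alike. The point is where a seated arbor's centre lies, 50 mm above the bench; x is along the arbor, y across, z up. A clip is two forks 10 mm thick, at x = -42 and +42 mm, with slots 12 mm wide, open upward; +y cheeks rise 20 mm above the point, -y cheeks 4 mm, jaws 30 mm. Between the forks there is free space for fingers to 30 mm below the point.
- jaw2 (a joint): Sprung jaw of clip2, hinged low on the -y side, a claw over each fork slot: 0 shut, positive as it swings out to -y (rad). An arbor held level over the slot and pushed straight down (about 5 to 15 N) opens it by its sloped face, about 0.1 rad, and it springs back to 0 over the seated arbor.
- clip3 (a point): A clip of the magazine; the three are alike. The point is where a seated arbor's centre lies, 50 mm above the bench; x is along the arbor, y across, z up. A clip is two forks 10 mm thick, at x = -42 and +42 mm, with slots 12 mm wide, open upward; +y cheeks rise 20 mm above the point, -y cheeks 4 mm, jaws 30 mm. Between the forks there is free space for fingers to 30 mm below the point.
- jaw3 (a joint): Sprung jaw of clip3, hinged low on the -y side, a claw over each fork slot: 0 shut, positive as it swings out to -y (rad). An arbor held level over the slot and pushed straight down (about 5 to 15 N) opens it by its sloped face, about 0.1 rad, and it springs back to 0 over the seated arbor.
- magazine: The magazine: fixed aluminium plate 130 x 210 mm, 12 mm thick, with three steel clips 65 mm apart along its y; origin under its centre.
- blade_grip (a point): The setting blade: steel blade 6 mm thick (its y), 30 mm wide (x), 32 mm long, pointing down from a black block handle 34 mm (x) x 24 mm (y) x 44 mm high. The point is the handle's centre, 22 mm above the shoulder (the handle's underside), 54 mm above the blade's tip; z up. 0.09 kg. It starts in its stand. Half a turn makes no difference.
- stand_mouth (a point): The blade's fixed wooden stand, 70 mm (x) x 50 mm (y), 38 mm high. The point is the centre of the slot's mouth in its top; the slot is 34 mm long in x, 9 mm wide in y, 38 mm deep. The blade is home when its shoulder lies on the top: handle centre 22 mm above this point.
- gap_mouth (a point): Middle of the upper edge of the lathe's fixed stop block, at its gap face, 80 mm above the bench. The gap lies on the -y side, its middle at y = -(joint slide)/2; 50 mm long in x, 35 mm deep. Stop block and slide are 50 mm wide in x, their tops level with this point; the blade's shoulder rests on them when it is fully down (handle centre 22 mm above the point).
- lathe: Small bench lathe, fixed, on a wooden board 160 x 360 mm; origin under the stop's gap face, axes as gap_mouth. The headstock stands at y = +80 to +185 mm, up to 122 mm above the bench.
- slide (a joint): The lathe's slide, a steel block 75 mm long on the -y side of the gap: the value is the width of the gap (m), 0.0105 to 0.014 at the start. It moves along the lathe's y, needs about 2.5 N and stays where it is left.
- slide_post (a point): Middle of the upright steel post on the slide's top (16 mm thick, 26 mm high, 13 mm above and below this point), 58 mm to -y of the slide's gap face; moves with it. Push it towards +y to close the gap.
- loupe: Bystander: black eye loupe standing on the bench, 32 mm wide, 30 mm high; origin under its centre.
- oilpot: Bystander: amber glass jar with a brass cap, 34 mm wide, 45 mm high; origin under its centre.
- blade: The setting blade again, as a whole; origin at the middle of the blade's tip.
Things that resemble listed ones, but are neither listed nor needed, are in the scene too. Leave any pink or red look-alike of the part that bears arbor3_mid alone. What is shaped like the part that bears arbor2_mid but green is not meant.

How it is judged:
On the way, in this order (a step that is already met when the one before it is completed fails the run):
1. the setting blade is in the lathe's gap, upright and down to its shoulder, before the slide is moved up (z of blade_grip in the frame of gap_mouth between 0.019 and 0.025 m and x of blade_grip in the frame of gap_mouth between -0.012 and 0.012 m and y of blade_grip in the frame of gap_mouth between -0.014 and 0 m and angle between blade_grip's own z axis and vertical below 0.1 rad and angle between the x axis of blade_grip and the x axis of gap_mouth, either way round below 0.12 rad and value of joint slide above 0.0085 m), for 0.2 s.
2. the slide is closed on the blade, which is still fully down in the gap (z of blade_grip in the frame of gap_mouth between 0.019 and 0.025 m and x of blade_grip in the frame of gap_mouth between -0.012 and 0.012 m and y of blade_grip in the frame of gap_mouth between -0.014 and 0 m and angle between blade_grip's own z axis and vertical below 0.1 rad and angle between the x axis of blade_grip and the x axis of gap_mouth, either way round below 0.12 rad and value of joint slide below 0.0072 m), for 0.2 s.
At the end, for the whole second after the job is handed in: Every arbor present lies home in a clip of its own (12 mm along, 4 mm across, 3 mm in height, 0.08 rad), jaws shut; the blade is upright in its stand, shoulder within 3 mm of its top, 6 mm of its centre; the slide's gap is 5.0 to 7.5 mm; all at rest (((x of arbor1_mid in the frame of clip1 between -0.012 and 0.012 m and y of arbor1_mid in the frame of clip1 between -0.004 and 0.004 m and z of arbor1_mid in the frame of clip1 between -0.003 and 0.003 m and angle between the x axis of arbor1_mid and the x axis of clip1, either way round below 0.08 rad) or (x of arbor1_mid in the frame of clip2 between -0.012 and 0.012 m and y of arbor1_mid in the frame of clip2 between -0.004 and 0.004 m and z of arbor1_mid in the frame of clip2 between -0.003 and 0.003 m and angle between the x axis of arbor1_mid and the x axis of clip2, either way round below 0.08 rad) or (x of arbor1_mid in the frame of clip3 between -0.012 and 0.012 m and y of arbor1_mid in the frame of clip3 between -0.004 and 0.004 m and z of arbor1_mid in the frame of clip3 between -0.003 and 0.003 m and angle between the x axis of arbor1_mid and the x axis of clip3, either way round below 0.08 rad)) and ((x of arbor2_mid in the frame of clip1 between -0.012 and 0.012 m and y of arbor2_mid in the frame of clip1 between -0.004 and 0.004 m and z of arbor2_mid in the frame of clip1 between -0.003 and 0.003 m and angle between the x axis of arbor2_mid and the x axis of clip1, either way round below 0.08 rad) or (x of arbor2_mid in the frame of clip2 between -0.012 and 0.012 m and y of arbor2_mid in the frame of clip2 between -0.004 and 0.004 m and z of arbor2_mid in the frame of clip2 between -0.003 and 0.003 m and angle between the x axis of arbor2_mid and the x axis of clip2, either way round below 0.08 rad) or (x of arbor2_mid in the frame of clip3 between -0.012 and 0.012 m and y of arbor2_mid in the frame of clip3 between -0.004 and 0.004 m and z of arbor2_mid in the frame of clip3 between -0.003 and 0.003 m and angle between the x axis of arbor2_mid and the x axis of clip3, either way round below 0.08 rad)) and ((x of arbor3_mid in the frame of clip1 between -0.012 and 0.012 m and y of arbor3_mid in the frame of clip1 between -0.004 and 0.004 m and z of arbor3_mid in the frame of clip1 between -0.003 and 0.003 m and angle between the x axis of arbor3_mid and the x axis of clip1, either way round below 0.08 rad) or (x of arbor3_mid in the frame of clip2 between -0.012 and 0.012 m and y of arbor3_mid in the frame of clip2 between -0.004 and 0.004 m and z of arbor3_mid in the frame of clip2 between -0.003 and 0.003 m and angle between the x axis of arbor3_mid and the x axis of clip2, either way round below 0.08 rad) or (x of arbor3_mid in the frame of clip3 between -0.012 and 0.012 m and y of arbor3_mid in the frame of clip3 between -0.004 and 0.004 m and z of arbor3_mid in the frame of clip3 between -0.003 and 0.003 m and angle between the x axis of arbor3_mid and the x axis of clip3, either way round below 0.08 rad)) and value of joint each of jaw1, jaw2, jaw3 below 0.08 rad and z of blade_grip in the frame of stand_mouth between 0.019 and 0.025 m and horizontal distance between blade_grip and stand_mouth below 0.006 m and angle between blade_grip's own z axis and vertical below 0.1 rad and value of joint slide between 0.005 and 0.0075 m and linear speed of blade below 0.02 m/s); the robot touches nothing.
It fails at once if the loupe is moved by more than 30 mm (distance of loupe from where it was at the start of the episode above 0.03 m).
It fails at once if the oil jar is moved by more than 30 mm (distance of oilpot from where it was at the start of the episode above 0.03 m).
Of arbor1, arbor2, arbor3 only 2 to 3 are there at a start; the rules pass over those that are not, and their reading is None.
At some moment in a run one of arbor1, arbor2, arbor3 may be knocked a few centimetres aside while the robot is not near it.
It also fails if it takes over 210 s, if anything falls off the work surface, if the arm or the gripper's body presses on something with over 40 N, if the wrist force passes 120 N, or if a joint passes its speed limit or range.

### The arm

A 7-joint arm with a two-finger parallel gripper is mounted at the origin on the work surface. World frame = base frame: x ahead of the robot, y to its left, z up, the work surface at z = 0. Lengths are in m, angles in rad, forces in N, time in s.
With the tool pointing down it reaches from about 0.35 to 0.9 m from the base axis. Payload 7.2 kg.
Tool frame: the origin (TCP) lies at the very end of the fingers, on their centre line; the grasp point (between the pads) lies 19 mm behind it (pinch_z is the distance from the TCP to the grasp point, in m); z points along the fingers, y is the line along which they close (so a half turn about z gives the same grasp; the last joint's range is limited). The gripper opens to 85 mm and grips with 20 to 120 N. Pads are 22 mm wide; open, the fingers measure 114 mm over their backs; the gripper's body (76 mm by 85 mm) begins 54 mm behind the grasp point. The pads swing forward as they close: fully open they stand 13 mm farther back than shut.
Start: joints at [1.129, 0.411, -0.013, 1.596, 0.006, 1.134, -0.082], TCP at [0.228, -0.582, 0.231] pointing down, gripper open.
Joint ranges: [-2.95, 2.95], [-0.29, 1.99], [-1.47, 1.44], [0.14, 2.54], [-1.03, 4.17], [0.13, 1.85], [-2.86, 2.86]. Speed limits (rad/s): [2.39, 2.39, 3.01, 3.01, 3.14, 3.14, 3.14].

### API

Orientations are given as a unit quaternion [x, y, z, w].
In Python, from plant import read_state, capture, sign_off, trace, pinch_z gives the robot as it stands.
- The arm moves only by the tool arm_command, never from a script. Its argument "rows" is a list that holds one entry, the list of rows, each a list of 7 numbers: the turn, a rotation vector about the tool's x, y, z in rad, then the shift along the tool's x, y, z in mm, then the closure, from -1 (fully open) to 1 (shut), so that 0 is half open. In form: [[[wx, wy, wz, x, y, z, jaw], ...]]. A call has 1 to 12 rows; each row is the pose to reach, as a shift and turn from the pose commanded when the call began, along the tool's axes at that moment; what a row does not reach only later rows make up. A row lasts 1/10 s, in which the tool goes at most 50 mm and 8.59 degrees, less where a joint would pass 70% of its speed; a pose out of reach is approached as far as the arm can. A call with a gripper value outside its range is refused whole. The fingers move at their own pace and stop on an object; "squeeze" is the grip in N (left out, the last holds). Time passes only in rows, so rows that repeat a pose let the fingers close. It gives the time, the measured TCP pose, the force, the opening and the grip force at its end, in the units of the state.
- read_state(): the state, without advancing time (a new reading comes with each control period).
- capture(name): name is "scene" or "top"; returns a dict with "frame" (480x640x3 uint8, blue, green, red), "fx", "fy", "cx", "cy" (pixels), "k1" (the pictures are not rectified: a ray, as slopes to the right and down, at radius r is drawn at 1 + k1 r^2 times it, then the intrinsics apply), "extrinsics" (4x4, takes a point from camera to world coordinates). Camera axes: x right, y down, z forward; pixel columns grow to the right and rows downward; lengths in m; the calibration is good to about 2 mm. A picture is of the moment at which its call begins. There is no depth.
- sign_off(): hands the job in; it is judged then, once.
Trained networks look in a picture, given as the dict that the camera call returned (one of the last four; its "shot" number tells which), for a name from the list of things; names that differ only in an ending like _2 or _b are one class to them, and where a whole thing is asked for, a point or a joint stands for the part that bears it (a point fixed in the world has none). Each returns a list of dicts, best first, with "score" (0 to 1); they miss things now and then, are a little off and sometimes report something else, mostly with a low value. They report only what shows in the picture. A call takes as long as a camera call. They do not tell look-alikes from the thing itself.
- trace(picture, name): "mask" (480x640 bool, what is visible of it) and "bbox" ([centre column, centre row, width, height] in pixels, round what is visible of it).
The state is a dict: "time_s": time; "q": joint angles; "dq": joint speeds; "joint_efforts": joint torques, N m; "eef_pos": TCP position; "orientation": TCP orientation; "ft_force": force on the tool from outside, world axes, zero at the start; "ft_torque": the same for the moment, N m; "gripper_width": finger opening in m; "gripper_force": force on a finger pad.
Only numpy, scipy, OpenCV 4.12 (cv2) and the standard library are available. Lean on these libraries where they do the work, as an engineer would, in place of code of your own. Each camera call takes 0.05 s, during which the arm holds its last target. There are 200 camera calls.

## Working session

There is one attempt and no reset: what is moved stays moved. The work goes in short steps, Python scripts to look and compute and a tool call to move; the robot and the scene stay as the last step left them, time stands still between calls to the robot, and variables do not carry over. Pictures are saved under pics/ and viewed, at most 16 in all, crops included, and the job is handed in when it is done.

Besides the shell and the picture viewer there is one more tool, called after "Request:" as a command line: name --argument value ..., lists and objects as JSON in quotes. arm_command: Moves the arm, as the interface text tells. Its arguments: {"type":"object","properties":{"rows":{"type":"array","items":{"type":"array","items":{"type":"array","items":{"type":"number"}}}},"squeeze":{"type":"number"}},"required":["rows"]}

```bash
ls; mkdir -p pics; cat > h.py <<'E'
import numpy as np, cv2
from scipy.spatial.transform import Rotation as R
from plant import read_state, capture, sign_off, trace, pinch_z
def proj(c,P):
    T=np.linalg.inv(c["extrinsics"]);p=np.atleast_2d(P)@T[:3,:3].T+T[:3,3]
    s=p[:,:2]/p[:,2:];s=s*(1+c["k1"]*(s**2).sum(1,keepdims=True))
    return s*[c["fx"],c["fy"]]+[c["cx"],c["cy"]]
def ray(c,uv):
    d=(np.atleast_2d(uv).astype(float)-[c["cx"],c["cy"]])/[c["fx"],c["fy"]]
    s=d.copy()
    for _ in range(20): s=d/(1+c["k1"]*(s**2).sum(1,keepdims=True))
    E=np.array(c["extrinsics"]);v=np.c_[s,np.ones(len(s))]@E[:3,:3].T
    return E[:3,3],v
def at(c,uv,z):
    o,v=ray(c,uv);return o+v*((z-o[2])/v[:,2:])
E
python3 - <<'E'
from h import *
for n in("scene","top"):
    c=capture(n);cv2.imwrite(f"pics/{n}0.png",c["frame"]);print(n,c["fx"],c["k1"],np.round(c["extrinsics"],3).tolist())
    for k in("arbor1_mid","magazine","blade","stand_mouth","lathe","slide_post","loupe","oilpot","clip1","jaw1"):
        try:
            for d in trace(c,k):
                u=d["bbox"];print(k,round(d["score"],2),np.round(u),np.round(at(c,[u[:2]],0.007)[0],3) if n=="top" else "")
        except Exception as e: print(k,e)
print(read_state(),pinch_z)
E
```

```text
pics
scene 456.841954582255 0.03304494650509987 [[-0.806, 0.506, -0.308, 0.758], [0.592, 0.68, -0.432, 0.455], [-0.009, -0.531, -0.848, 0.858], [0.0, 0.0, 0.0, 1.0]]
arbor1_mid 0.67 [264. 302.  48.  48.] 
magazine 0.78 [211. 179.  91.  91.] 
magazine 0.49 [239. 263.  22.  19.] 
blade 0.79 [241. 259.  19.  26.] 
stand_mouth 0.58 [374. 351.  54.  52.] 
stand_mouth 0.56 [241. 269.  45.  39.] 
stand_mouth 0.22 [282. 362.  15.  21.] 
lathe 0.71 [410. 390. 201. 180.] 
lathe 0.57 [240. 256.  17.  21.] 
slide_post 0.82 [374. 352.  51.  54.] 
loupe 0.74 [282. 362.  14.  19.] 
oilpot 0.59 [181. 246.  16.  22.] 
oilpot 0.23 [240. 259.  24.  20.] 
clip1 0.61 [210. 178.  84.  91.] 
jaw1 0.68 [188. 151.  44.  34.] 
jaw1 0.64 [201. 164.  40.  30.] 
jaw1 0.5 [213. 183.  41.  34.] 
top 546.6307148000258 -0.10258542127284677 [[0.052, -0.978, 0.202, 0.202], [-0.999, -0.052, 0.006, 0.05], [0.004, -0.202, -0.979, 1.374], [0.0, 0.0, 0.0, 1.0]]
arbor1_mid 0.7 [313. 187.   9.  42.] [0.623 0.067 0.007]
magazine 0.81 [441. 218.  84.  56.] [ 0.557 -0.269  0.007]
magazine 0.39 [219. 211.  34.  25.] [0.544 0.306
[... 792 characters left out ...]
0.01267886,  1.59618182,  0.00560389,
        1.13427765, -0.08222944]), 'dq': array([-2.64096451e-03, -9.68984128e-05,  4.89264301e-04, -5.66130239e-04,
       -1.37933517e-04, -5.82757069e-04,  1.34228593e-03]), 'joint_efforts': array([ 1.60051036e-04, -6.00425148e+01,  6.81217220e-01, -2.99735141e+01,
        1.38237613e-02,  1.97561130e-03, -1.27115180e-05]), 'eef_pos': array([ 0.22823311, -0.58186234,  0.23132898]), 'orientation': array([9.82584650e-01, 1.85815506e-01, 8.18791098e-06, 5.32264312e-05]), 'ft_force': array([-0.14307653, -0.57462953,  0.54307767]), 'ft_torque': array([-0.04451521,  0.01930656,  0.00132983]), 'gripper_force': 0.0, 'gripper_width': 0.08524340762795785} 0.0187
```

View pics/scene0.png

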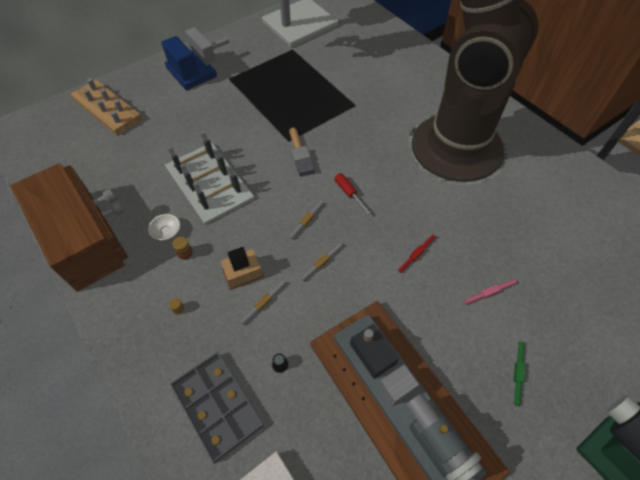

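View pics/top0.png

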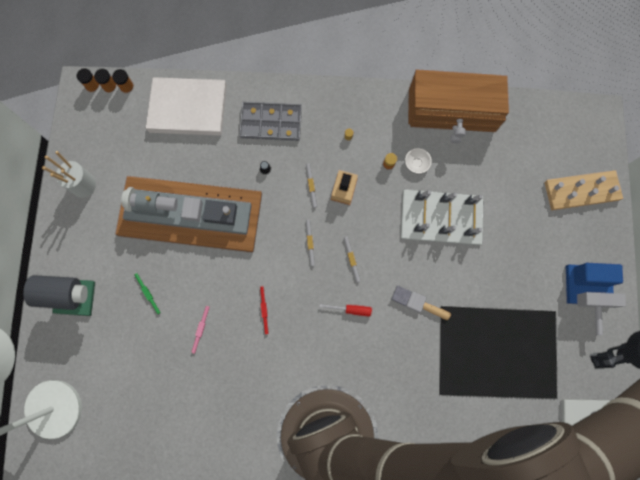

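```bash
python3 - <<'E'
import cv2,numpy as np
s=cv2.imread("pics/scene0.png");t=cv2.imread("pics/top0.png")
f=lambda im,x,y,w,h:cv2.resize(im[y:y+h,x:x+w],(400,300),interpolation=cv2.INTER_CUBIC)
m=np.vstack([np.hstack([f(t,110,160,160,120),f(t,280,150,120,90+50-50)if 0 else f(t,280,155,160,120)]),np.hstack([f(s,310,300,200,150),f(s,150,120,120,90)])])
cv2.imwrite("pics/m1.png",m)
m=np.vstack([np.hstack([f(t,395,175,100,75),f(t,180,170,88,66)]),np.hstack([f(s,330,310,100,75),f(s,215,190,140,105)])])
cv2.imwrite("pics/m2.png",m)
E
```

```text
(no output)
```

View pics/m1.png

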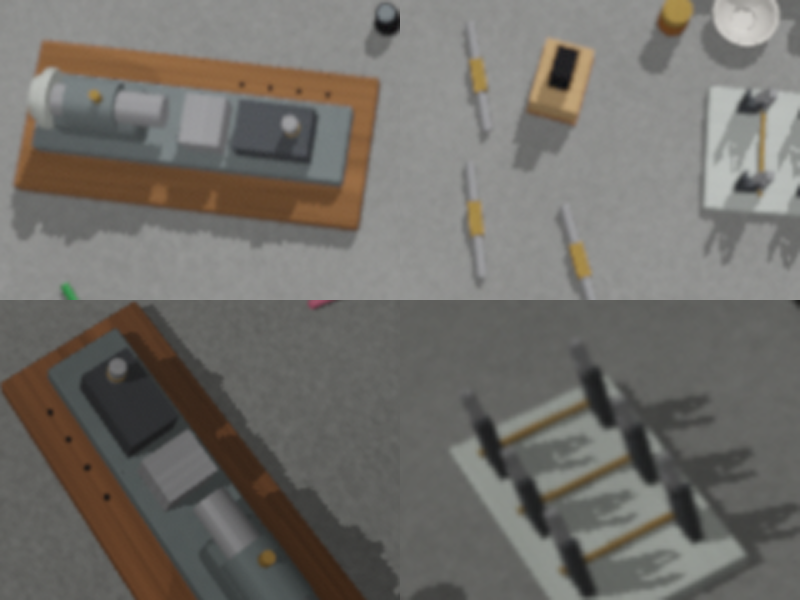

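View pics/m2.png

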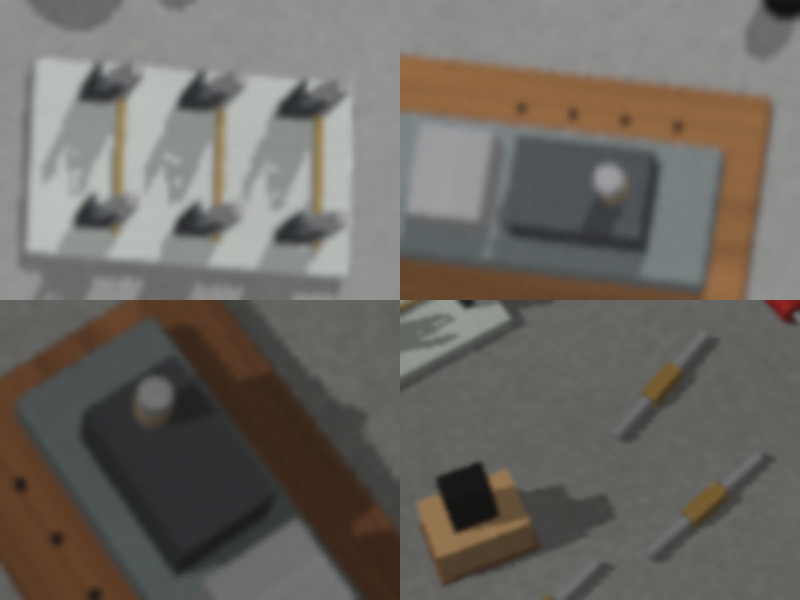

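```bash
cat >> h.py <<'E'
from scipy.optimize import least_squares
from scipy.ndimage import map_coordinates
def box(x0,x1,y0,y1,z,skip=()):
    P=[(x0,y0,z),(x1,y0,z),(x1,y1,z),(x0,y1,z)]
    return [(P[i],P[(i+1)%4]) for i in range(4) if i not in skip]
def fit(cams,edges,p0,w=4,ext=None,n=25):
    """edges: fn(p)->list of (A,B) in object frame; p=(x,y,yaw,...). edge search by max gradient along normal"""
    G=[cv2.GaussianBlur(c["frame"],(0,0),0.7).astype(float) for c in cams]
    p=np.array(p0,float)
    def samp(p,ci):
        c_,s_=np.cos(p[2]),np.sin(p[2]);M=np.array([[c_,-s_,0],[s_,c_,0],[0,0,1]])
        t=np.linspace(.08,.92,n)[:,None];U=[];N=[]
        for A,B in edges(p):
            A,B=[M@np.array(q,float)+[p[0],p[1],0] for q in(A,B)]
            u=proj(cams[ci],A+(B-A)*t);d=u[-1]-u[0];d/=np.linalg.norm(d)
            U.append(u);N.append(np.tile([-d[1],d[0]],(n,1)))
        return np.vstack(U),np.vstack(N)
    for it in range(8):
        ww=max(1.5,w*0.75**it);T=[]
        for ci in range(len(cams)):
            U,N=samp(p,ci);k=np.arange(-ww,ww+.01,.2)
            Q=U[:,None]+N[:,None]*k[None,:,None]
            g=sum(np.abs(np.gradient(map_coordinates(G[ci][...,b],[Q[...,1],Q[...,0]],order=1),axis=1)) for b in range(3))
            g=g*(g>.6*g.max(1,keepdims=True));off=(g*k).sum(1)/(g.sum(1)+1e-9)
            # reject ambiguous
            T.append((U,N,off,g.max(1)))
        def res(q):
            r=[]
            for ci,(U,N,off,gm) in enumerate(T):
                V,_=samp(q,ci);r.append((((V-U)*N).sum(1)-off)*np.minimum(gm/10,1))
            return np.concatenate(r)
        p=least_squares(res,p,loss="soft_l1",f_scale=.3).x
    r=res(p);m=len(r)//n
    return p,np.round(np.abs(r).reshape(m,n).mean(1),2)
mag=lambda p:box(-.065,.065,-.105,.105,.012)
stand=lambda p:box(-.035,.035,-.025,.025,.038)
hand=lambda p:box(-.017,.017,-.012,.012,.082)
def lathe(p):
    g=p[3];return box(-.025,.025,-g-.075,-g,.08)+[((-.025,0,.08),(.025,0,.08))]
E
python3 - <<'E'
from h import *
s=capture("scene");t=capture("top")
def yaw(a,b,z):
    A,B=at(t,[a,b],z);return (A+B)/2,np.arctan2(*(B-A)[1::-1])
# initial
c=at(t,[[404,189.5],[483,195],[482.2,242.5],[401.2,238.2]],.012)
m0=[*c.mean(0)[:2],np.arctan2(*( (c[0]-c[3])[1::-1]))]
l=at(t,[[206.8,199.7],[203.1,220.2],[200.5,198.6],[197.2,218.8]],.08)
g0=(l[2]+l[3])/2;l0=[*g0[:2],np.arctan2(*((l[0]-l[1])[1::-1])),.013]
ts=lambda x,y:[280+x/2.5,155+y/2.5]
q=at(t,[ts(548,40)[0:2] and ts(148,40),ts(193,57),ts(176,122),ts(130,107)],.038)
st0=[*q.mean(0)[:2],np.arctan2(*((q[0]-q[3])[1::-1]))]
b0=at(t,[[345,182]],.082)[0];b0=[b0[0],b0[1],st0[2]]
print(np.round(m0,3),np.round(l0,3),np.round(st0,3),np.round(b0,3))
for nm,f,p0 in(("mag",mag,m0),("lathe",lathe,l0),("stand",stand,st0),("hand",hand,b0)):
    for lab,cs in(("t",[t]),("s",[s]),("ts",[t,s])):
        p,r=fit(cs,f,p0,3);print(nm,lab,np.round(p,4),r)
for i,c in(("t",t),("s",s)):
    for k in("arbor1_mid","loupe","oilpot"):
        for d in trace(c,k):
            v,u=np.nonzero(d["mask"]);P=at(c,np.c_[u,v],.007 if k[0]=="a" else .03)[:,:2]
            e=np.linalg.eigh(np.cov(P.T));a=e[1][:,1];pr=(P-P.mean(0))@a
            print(i,k,round(d["score"],2),np.round(d["bbox"]),np.round((P.mean(0)+a*(pr.max()+pr.min())/2),3),np.round(np.arctan(a[1]/a[0]),3),np.round(np.ptp(pr),3))
E
```

```text
[ 0.561 -0.273 -0.039] [ 0.53   0.343 -0.081  0.013] [ 0.616 -0.014 -0.208] [ 0.616 -0.012 -0.208]
mag t [ 0.5604 -0.272  -0.0292] [0.26 0.42 0.16 0.13]
mag s [ 0.5601 -0.2677 -0.0294] [0.28 0.05 0.1  0.22]
mag ts [ 0.5601 -0.2708 -0.0304] [0.25 0.46 0.55 0.17 0.68 0.08 0.75 0.21]
lathe t [ 0.5306  0.3443 -0.0616  0.0181] [0.31 0.15 0.73 0.16 0.1 ]
lathe s [ 0.528   0.3465 -0.0797  0.0124] [0.29 0.16 0.13 0.08 0.14]
lathe ts [ 0.5316  0.3456 -0.0934  0.0136] [0.54 0.21 0.35 0.37 0.48 0.37 0.08 0.26 0.32 0.31]
stand t [ 0.6191 -0.0245 -0.2453] [0.1  0.57 0.31 0.19]
stand s [ 0.6219 -0.0101 -0.2257] [0.05 0.06 0.12 0.06]
stand ts [ 0.6204 -0.0142 -0.0907] [0.25 0.53 0.26 0.12 0.39 0.3  0.54 0.2 ]
hand t [ 0.6164 -0.0118 -0.2385] [0.3  1.19 0.31 1.03]
hand s [ 0.6226 -0.0092 -0.2327] [0.12 0.15 0.04 0.15]
hand ts [ 0.6219 -0.0121 -0.2278] [0.09 0.13 0.58 0.19 0.94 0.13 0.06 0.16]
t arbor1_mid 0.72 [345. 181.  13.  20.] [ 0.639 -0.017] -0.203 0.048
t arbor1_mid 0.63 [312. 188.  10.  44.] [0.627 0.072] 0.207 0.119
t arbor1_mid 0.35 [221. 214.  34.  25.] [0.541 0.305] 1.442 0.089
t loupe 0.56 [442. 218.  82.  54.] [ 0.554 -0.266] 1.563 0.209
t loupe 0.53 [263. 168.   9.  16.] [0.66  0.194] 0.422 0.034
t oilpot 0.46 [389. 162.  21.  14.] [ 0.697 -0.128] -0.323 0.048
s arbor1_mid 0.83 [263. 302.  45.  44.] [0.624 0.075] 0.222 0.12
s arbor1_mid 0.54 [412. 389. 195. 177.] [0.528 0.386] -1.535 0.377
s loupe 0.78 [282. 361.  14.  20.] [0.669 0.206] 1.212 0.037
s oilpot 0.71 [180. 245.  21.  20.] [ 0.699 -0.122] 1.465 0.061
s oilpot 0.43 [323. 263.  37.  35.] [0.483 0.082] 0.159 0.118
```

```bash
cat >> h.py <<'E'
def rod(z=.007):
    def f(p):
        return [((a,s*.005,z),(b,s*.005,z)) for s in(-1,1) for a,b in((-.058,-.02),(.02,.058))]+[((e,-.004,z),(e,.004,z)) for e in(-.06,.06)]
    return f
def plan(pos,yaw=None,st=None,tilt0=True):
    """turn (rotvec tool, rad) and shift (tool, mm) from now to TCP pos with tool down, tool x at world angle yaw (mod pi)"""
    st=st or read_state();Rn=R.from_quat(st["orientation"])
    x=Rn.as_matrix()[:,0];cur=np.arctan2(x[1],x[0])
    if yaw is None: yaw=cur
    dy=(yaw-cur+np.pi/2)%np.pi-np.pi/2;a=cur+dy
    Rt=R.from_matrix(np.array([[np.cos(a),np.sin(a),0],[np.sin(a),-np.cos(a),0],[0,0,-1]]))
    return np.round((Rn.inv()*Rt).as_rotvec(),3),np.round(Rn.inv().apply(np.array(pos)-st["eef_pos"])*1000,1),round(cur,3),round(dy,3)
E
python3 - <<'E'
from h import *
s=capture("scene");t=capture("top")
i3=at(s,[[308,219]],.007)[0]
for nm,p0 in(("A",(.624,.075,.22)),("B",(.483,.082,.159)),("C",(i3[0],i3[1],.2))):
    for lab,cs in(("t",[t]),("s",[s])):
        p,r=fit(cs,rod(.008),p0,4,n=15);print(nm,lab,np.round(p,4),r)
        if lab=="s": print(plan([p[0],p[1],.12],p[2]),plan([p[0],p[1],.003],p[2]))
E
```

```text
A t [0.6161 0.0768 0.2208] [0.42 0.25 0.24 0.35 0.18 0.22]
A s [0.6196 0.0815 0.2067] [0.04 0.12 0.07 0.14 0.38 0.5 ]
(array([-0.   , -0.   ,  0.167]), array([ 606.6, -474.6,  111.3]), np.float64(0.374), np.float64(-0.167)) (array([-0.   , -0.   ,  0.167]), array([ 606.6, -474.5,  228.3]), np.float64(0.374), np.float64(-0.167))
B t [0.4661 0.0728 0.1611] [0.37 0.27 0.37 0.39 0.14 0.2 ]
B s [0.4708 0.0772 0.1541] [0.11 0.07 0.17 0.13 0.56 0.35]
(array([-0.  , -0.  ,  0.22]), array([ 466.5, -524.9,  111.3]), np.float64(0.374), np.float64(-0.22)) (array([-0.  , -0.  ,  0.22]), array([ 466.5, -524.9,  228.3]), np.float64(0.374), np.float64(-0.22))
C t [ 0.4289 -0.0357  0.3187] [0.21 0.15 0.21 0.21 0.16 0.19]
C s [ 0.4335 -0.0303  0.314 ] [0.16 0.2  0.26 0.27 0.19 0.22]
(array([-0.  , -0.  ,  0.06]), array([ 392.5, -438.5,  111.3]), np.float64(0.374), np.float64(-0.06)) (array([-0.  , -0.  ,  0.06]), array([ 392.5, -438.5,  228.3]), np.float64(0.374), np.float64(-0.06))
```

Request:
arm_command --rows '[[[0,0,0.06,389,-437,100,-0.2],[0,0,0.06,389,-437,100,-0.2],[0,0,0.06,389,-437,100,-0.2],[0,0,0.06,389,-437,100,-0.2],[0,0,0.06,389,-437,100,-0.2],[0,0,0.06,389,-437,100,-0.2],[0,0,0.06,389,-437,100,-0.2],[0,0,0.06,389,-437,100,-0.2],[0,0,0.06,389,-437,100,-0.2],[0,0,0.06,389,-437,100,-0.2],[0,0,0.06,389,-437,100,-0.2],[0,0,0.06,389,-437,100,-0.2]]]' --squeeze 60

```text
time_s: 2.8
eef_pos: [0.4315, -0.0306, 0.1314]
orientation: [0.988, 0.157, 0.001, 0.0]
ft_force: [1.2, -0.6, 0.4]
gripper_width: 0.0515
gripper_force: 0.0
```

Request:
arm_command --rows '[[[0,0,0,0,0,50,-0.2],[0,0,0,0,0,90,-0.2],[0,0,0,0,0,115,-0.2],[0,0,0,0,0,127,-0.2],[0,0,0,0,0,127,-0.2],[0,0,0,0,0,127,1],[0,0,0,0,0,127,1],[0,0,0,0,0,127,1],[0,0,0,0,0,127,1],[0,0,0,0,0,127,1],[0,0,0,0,0,127,1],[0,0,0,0,0,127,1]]]'

```text
time_s: 4.0
eef_pos: [0.4321, -0.0334, 0.0059]
orientation: [0.988, 0.156, 0.001, 0.001]
ft_force: [-0.1, -0.9, 9.2]
gripper_width: 0.012
gripper_force: 58.6
```

Request:
arm_command --rows '[[[0,0,0,0,0,-30,1],[0,0,0,0,0,-70,1],[0,0,0,0,0,-110,1],[0,0,0,0,0,-150,1],[0,0,0,0,0,-150,1],[0,0,0,0,0,-150,1]]]'

```text
time_s: 4.6
eef_pos: [0.4313, -0.0333, 0.1556]
orientation: [0.988, 0.156, 0.002, 0.001]
ft_force: [-0.6, -0.4, -1.9]
gripper_width: 0.0116
gripper_force: 59.5
```

```bash
python3 - <<'E'
from h import *
s=capture("scene");t=capture("top");st=read_state();print(st["eef_pos"],st["gripper_width"],st["ft_force"])
e=st["eef_pos"];im=[]
for c in(s,t):
    u=proj(c,e)[0].astype(int);print(u)
    im.append(cv2.resize(c["frame"][max(0,u[1]-40):u[1]+40,u[0]-50:u[0]+50],(400,320),interpolation=cv2.INTER_CUBIC))
cv2.imwrite("pics/g1.png",np.hstack(im))
E
```

```text
[ 0.42993397 -0.03317122  0.15369247] 0.01230972664905832 [-0.08930289  0.30971615 -1.84450802]
[308 177]
[352 251]
```

View pics/g1.png

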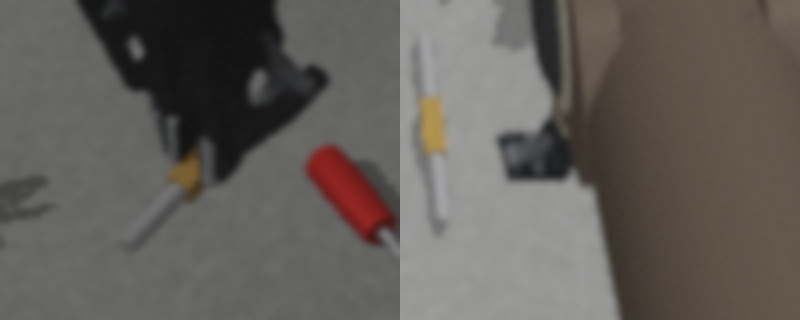

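```bash
python3 - <<'E'
from h import *
print(plan([.5583,-.335,.135],-.03))
E
```

```text
(array([0.   , 0.001, 0.344]), array([ 29. , 326.7,  18.6]), np.float64(0.314), np.float64(-0.344))
```

Request:
arm_command --rows '[[[0,0,0.14,10,50,0,1],[0,0,0.28,20,100,0,1],[0,0,0.344,29,150,0,1],[0,0,0.344,29,200,0,1],[0,0,0.344,29,250,0,1],[0,0,0.344,29,300,10,1],[0,0,0.344,29,327,18,1],[0,0,0.344,29,327,18,1],[0,0,0.344,29,327,18,1],[0,0,0.344,29,327,18,1],[0,0,0.344,29,327,18,1]]]'

```text
time_s: 5.8
eef_pos: [0.5595, -0.3333, 0.1362]
orientation: [1.0, -0.014, -0.0, -0.0]
ft_force: [-0.1, 0.2, -1.1]
gripper_width: 0.0122
gripper_force: 59.4
```

```bash
python3 - <<'E'
from h import *
s=capture("scene");t=capture("top");st=read_state();print(st["eef_pos"],plan(st["eef_pos"],-.03))
e=st["eef_pos"];im=[]
for c in(s,t):
    u=proj(c,[e])[0].astype(int)
    im.append(cv2.resize(c["frame"][max(0,u[1]-40):max(0,u[1]-40)+80,u[0]-50:u[0]+50],(400,320),interpolation=cv2.INTER_CUBIC));print(u)
cv2.imwrite("pics/g2.png",np.hstack(im))
# mag refit
for c in(s,t):print(fit([c],mag,(.56,-.27,-.03),3))
E
```

```text
[ 0.55954769 -0.33390569  0.13668766] (array([-0.   , -0.   ,  0.001]), array([0., 0., 0.]), np.float64(-0.029), np.float64(-0.001))
[180 124]
[480 205]
(array([ 0.56006473, -0.26775876, -0.02995651]), array([0.31, 0.05, 0.1 , 0.23]))
(array([ 0.56054475, -0.27215691, -0.02757076]), array([0.31, 0.35, 0.1 , 0.11]))
```

View pics/g2.png

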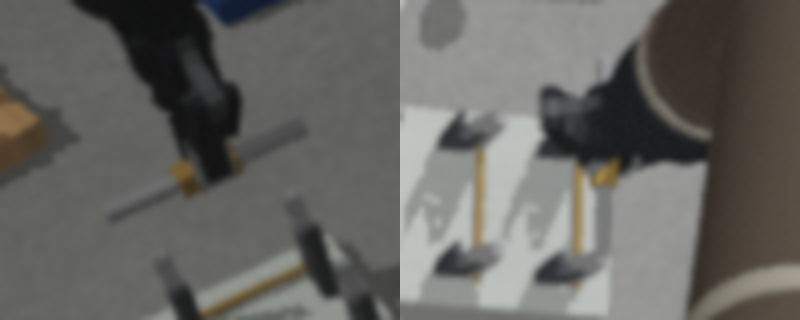

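```bash
cat >> h.py <<'E'
def rodp(z,segs=((-.058,-.035),(.028,.058)),ends=(-.06,.06)):
    return lambda p:[((a,s*.005,z),(b,s*.005,z)) for s in(-1,1) for a,b in segs]+[((e,-.004,z),(e,.004,z)) for e in ends]
E
python3 - <<'E'
from h import *
s=capture("scene");t=capture("top");e=read_state()["eef_pos"];print(e)
for z in(e[2]+.001,e[2]+.004):
    p,r=fit([s],rodp(z),(e[0]+.003,e[1],-.03),4,n=15);print("s",np.round(p,4),r)
    p,r=fit([t],rodp(z,((-.058,-.035),),(-.06,)),(e[0]+.003,e[1],-.03),4,n=15);print("t",np.round(p,4),r)
E
```

```text
[ 0.55952832 -0.33445944  0.13680344]
s [ 0.5614 -0.3256 -0.0117] [0.2  0.13 0.1  0.14 0.05 0.05]
t [ 0.5516 -0.3155  0.204 ] [0.19 0.28 0.29]
s [ 0.5622 -0.3223 -0.0117] [0.2  0.13 0.11 0.14 0.03 0.05]
t [ 0.5495 -0.3177  0.1236] [0.14 0.16 0.36]
```

```bash
python3 - <<'E'
from h import *
s=capture("scene");t=capture("top");e=read_state()["eef_pos"];print(e)
def f3(z0,segs,ends,yaw=None):
    # p=(x,y,yaw0,z,pitch); 
    def g(p):
        Z=lambda a:p[3]+p[4]*a
        return [((a,q*.005,Z(a)),(b,q*.005,Z(b))) for q in(-1,1) for a,b in segs]+[((k,-.004,Z(k)),(k,.004,Z(k))) for k in ends]
    return g
# top: fixed yaw, fit y only with x const
for z in(e[2]-.004,e[2],e[2]+.004):
    yf=-.029
    fe=lambda p:[tuple(np.array([np.cos(yf-p[2])*q[0]-np.sin(yf-p[2])*q[1],np.sin(yf-p[2])*q[0]+np.cos(yf-p[2])*q[1],q[2]]) for q in E_) for E_ in rodp(z,((-.058,-.03),),(-.06,))(p)]
    p,r=fit([t],fe,(.5615,e[1],yf),4,n=15);print("t",round(z-e[2],4),np.round(p,4),r)
    fe2=lambda p:[tuple(np.array([np.cos(yf-p[2])*q[0]-np.sin(yf-p[2])*q[1],np.sin(yf-p[2])*q[0]+np.cos(yf-p[2])*q[1],q[2]]) for q in E_) for E_ in rodp(z)(p)]
    p,r=fit([s],fe2,(.5615,e[1],yf),5,n=15);print("s",round(z-e[2],4),np.round(p,4),r)
E
```

```text
[ 0.5594083  -0.33479737  0.13667968]
t -0.004 [ 0.5503 -0.3268 -0.029 ] [0.34 0.12 0.29]
s -0.004 [ 0.5597 -0.3314 -0.029 ] [0.23 0.24 0.14 0.04 0.08 0.09]
t 0.0 [ 0.5494 -0.3256 -0.029 ] [0.34 0.12 0.29]
s 0.0 [ 0.5609 -0.3271 -0.029 ] [0.23 0.23 0.14 0.04 0.03 0.08]
t 0.004 [ 0.5485 -0.3244 -0.029 ] [0.33 0.12 0.29]
s 0.004 [ 0.562  -0.3228 -0.029 ] [0.23 0.24 0.15 0.06 0.04 0.07]
```

```bash
python3 - <<'E'
from h import *
t=capture("top");s=capture("scene");e=read_state()["eef_pos"];print(e)
yf=-.029;d=np.array([np.cos(yf),np.sin(yf),0]);n=np.array([-np.sin(yf),np.cos(yf),0])
k=np.arange(-.016,.0161,.002)
for nm,c,xs in(("t",t,(-.055,-.048,-.041,-.034)),("s",s,(-.055,-.045,.035,.045,.055))):
  print(nm,(k*1000).astype(int))
  for x in xs:
    P=e+[0,0,.001]+d*(x+.002)+n*k[:,None];u=proj(c,P)
    print(x,map_coordinates(cv2.cvtColor(c["frame"],6).astype(float),[u[:,1],u[:,0]],order=1).astype(int))
E
```

```text
[ 0.55932376 -0.33498355  0.13650549]
t [-16 -14 -12 -10  -8  -6  -4  -2   0   2   4   5   8  10  12  13  16]
-0.055 [150 149 149 148 145 141 135 129 124 121 132 153 168 173 170 156 140]
-0.048 [150 150 150 149 148 143 133 124 121 122 137 164 184 187 181 163 144]
-0.041 [149 149 149 149 147 141 131 122 121 121 135 162 183 187 180 160 142]
-0.034 [150 150 150 150 147 139 129 121 120 120 134 160 184 189 182 162 143]
s [-16 -14 -12 -10  -8  -6  -4  -2   0   2   4   5   8  10  12  13  16]
-0.055 [98 98 98 97 96 94 90 85 81 79 77 75 74 78 85 94 97]
-0.045 [98 98 97 97 96 93 90 85 80 78 76 74 72 75 81 90 96]
0.035 [ 99  99  99  99 100 100 103 105 105 102  94  84  75  77  84  93  98]
0.045 [ 98  98  98  98  99 100 102 105 106 101  93  83  74  74  80  89  96]
0.055 [ 99  98  98  98  98  99 101 104 104 100  92  82  76  77  84  93  99]
```

Request:
arm_command --rows '[[[0,0,0,-1,3,20,1],[0,0,0,-1,3,40,1],[0,0,0,-1,3,50,1],[0,0,0,-1,3,56,1],[0,0,0,-1,3,60,1],[0,0,0,-1,3,64,1],[0,0,0,-1,3,64,1],[0,0,0,-1,3,64,1]]]'

```text
time_s: 7.0
eef_pos: [0.5585, -0.3382, 0.0728]
orientation: [1.0, -0.015, 0.0, 0.0]
ft_force: [-0.3, -0.2, -1.4]
gripper_width: 0.0114
gripper_force: 59.5
```

Request:
arm_command --rows '[[[0,0,0,0,0,3,1],[0,0,0,0,0,6,1],[0,0,0,0,0,9,1],[0,0,0,0,0,9,1],[0,0,0,0,0,9,1]]]'

```text
time_s: 7.5
eef_pos: [0.5592, -0.3367, 0.0637]
orientation: [1.0, -0.014, 0.001, -0.001]
ft_force: [1.2, 4.2, 4.0]
gripper_width: 0.012
gripper_force: 60.1
```

Request:
arm_command --rows '[[[0,0,0,0,-1,0,1],[0,0,0,0,-2,0,1],[0,0,0,0,-3,0,1],[0,0,0,0,-3,0,1],[0,0,0,0,-3,0,1]]]'

```text
time_s: 8.0
eef_pos: [0.5591, -0.3364, 0.0637]
orientation: [1.0, -0.015, 0.001, 0.001]
ft_force: [5.3, -2.1, 1.0]
gripper_width: 0.0118
gripper_force: 59.7
```

Request:
arm_command --rows '[[[0,0,0,0,1.5,0,1],[0,0,0,0,1.5,3,1],[0,0,0,0,1.5,6,1],[0,0,0,0,1.5,9,1],[0,0,0,0,1.5,12,1],[0,0,0,0,1.5,14,1],[0,0,0,0,1.5,14,1],[0,0,0,0,1.5,14,1]]]'

```text
time_s: 8.8
eef_pos: [0.5567, -0.3368, 0.0489]
orientation: [1.0, -0.015, -0.001, -0.0]
ft_force: [-3.1, 1.1, 4.3]
gripper_width: 0.0119
gripper_force: 60.2
```

Request:
arm_command --rows '[[[0,0,0,0,0,1,1],[0,0,0,0,0,2,1],[0,0,0,0,0,3,1],[0,0,0,0,0,4,1],[0,0,0,0,0,4,1]]]'

```text
time_s: 9.3
eef_pos: [0.5568, -0.3369, 0.0484]
orientation: [1.0, -0.016, -0.001, 0.0]
ft_force: [-14.0, 7.5, 31.2]
gripper_width: 0.0118
gripper_force: 63.5
```

Request:
arm_command --rows '[[[0,0,0,0,0,-4,1],[0,0,0,0,0,-4,0.2],[0,0,0,0,0,-4,0.2],[0,0,0,0,0,-4,0.2],[0,0,0,0,0,-4,0.2],[0,0,0,0,0,-30,0.2],[0,0,0,0,0,-75,0.2],[0,0,0,0,0,-125,0.2],[0,0,0,0,-50,-140,0.2],[0,0,0,0,-100,-150,0.2],[0,0,0,0,-150,-150,0.2],[0,0,0,0,-200,-150,0.2]]]'

```text
time_s: 10.5
eef_pos: [0.5642, -0.1381, 0.1958]
orientation: [1.0, -0.015, 0.001, 0.0]
ft_force: [1.7, 0.9, -0.7]
gripper_width: 0.0346
gripper_force: 0.0
```

```bash
python3 - <<'E'
from h import *
s=capture("scene");t=capture("top");st=read_state();print(st["eef_pos"],st["gripper_width"])
im=[cv2.resize(c["frame"][y:y+75,x:x+100],(400,300),interpolation=cv2.INTER_CUBIC) for c,x,y in((s,150,130),(t,395,175))]
im2=[cv2.resize(c["frame"][y:y+120,x:x+160],(400,300),interpolation=cv2.INTER_CUBIC) for c,x,y in((s,210,200),(t,270,155))]
cv2.imwrite("pics/g3.png",np.vstack([np.hstack(im),np.hstack(im2)]))
for nm,p0 in(("A",(.618,.078,.22)),("B",(.466,.073,.159))):
    for lab,c in(("t",t),("s",s)):
        p,r=fit([c],rod(.008),p0,4,n=15);print(nm,lab,np.round(p,4),r)
p=(.466,.073,.16);print(plan([.466,.073,.10],.16))
E
```

```text
[ 0.56502235 -0.13052746  0.19572054] 0.03382290716551573
A t [0.616  0.0767 0.2207] [0.44 0.29 0.25 0.35 0.19 0.18]
A s [0.6197 0.0815 0.2065] [0.07 0.11 0.1  0.13 0.39 0.5 ]
B t [0.4649 0.0724 0.1682] [0.48 0.29 0.34 0.41 0.13 0.23]
B s [0.471  0.0772 0.154 ] [0.12 0.06 0.19 0.14 0.6  0.35]
(array([-0.004, -0.001, -0.179]), array([-103. , -201.2,   96.5]), np.float64(-0.019), np.float64(0.179))
```

View pics/g3.png

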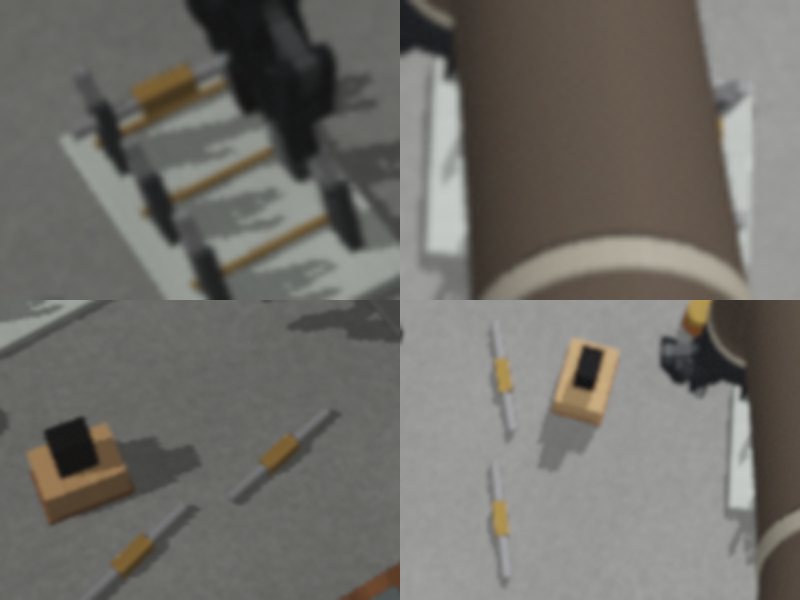

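Request:
arm_command --rows '[[[0,0,-0.09,-20,-45,20,-0.2],[0,0,-0.18,-40,-90,40,-0.2],[0,0,-0.18,-60,-135,60,-0.2],[0,0,-0.18,-80,-180,80,-0.2],[0,0,-0.18,-104,-207,96,-0.2],[0,0,-0.18,-104,-207,96,-0.2],[0,0,-0.18,-104,-207,96,-0.2],[0,0,-0.18,-104,-207,96,-0.2],[0,0,-0.18,-104,-207,96,-0.2]]]'

```text
time_s: 11.5
eef_pos: [0.4676, 0.0691, 0.0997]
orientation: [0.997, 0.074, 0.001, 0.0]
ft_force: [0.1, 0.1, -0.0]
gripper_width: 0.0512
gripper_force: 0.0
```

```bash
python3 - <<'E'
from h import *
print(read_state()["eef_pos"],plan([.4653,.0725,.004],.163))
E
```

```text
[0.46763355 0.06906591 0.09970069] (array([ 0.   , -0.001, -0.016]), array([-1.9, -3.8, 95.7]), np.float64(0.147), np.float64(0.016))
```

Request:
arm_command --rows '[[[0,0,-0.015,-1,-2,45,-0.2],[0,0,-0.015,-1,-2,80,-0.2],[0,0,-0.015,-1,-2,94,-0.2],[0,0,-0.015,-1,-2,94,-0.2],[0,0,-0.015,-1,-2,94,1],[0,0,-0.015,-1,-2,94,1],[0,0,-0.015,-1,-2,94,1],[0,0,-0.015,-1,-2,94,1],[0,0,-0.015,-1,-2,94,1],[0,0,-0.015,-1,-2,60,1],[0,0,-0.015,-1,-2,10,1],[0,0,-0.015,-1,-2,-40,1]]]'

```text
time_s: 12.7
eef_pos: [0.4646, 0.0721, 0.1413]
orientation: [0.997, 0.082, -0.0, -0.0]
ft_force: [2.5, -0.4, -1.2]
gripper_width: 0.012
gripper_force: 59.1
```

```bash
python3 - <<'E'
from h import *
# clip2 at mag centre (tactile: clip1-y at -.337)
print(read_state()["eef_pos"],plan([.560,-.272,.135],-.029))
E
```

```text
[0.46462407 0.07213852 0.14130409] (array([-0.   ,  0.001,  0.194]), array([ 37.5, 355.1,   6.2]), np.float64(0.165), np.float64(-0.194))
```

Request:
arm_command --rows '[[[0,0,0.1,4,45,0,1],[0,0,0.194,8,95,0,1],[0,0,0.194,13,145,0,1],[0,0,0.194,18,195,0,1],[0,0,0.194,24,245,0,1],[0,0,0.194,30,295,0,1],[0,0,0.194,37,335,5,1],[0,0,0.194,37,356,10,1],[0,0,0.194,37,356,15,1],[0,0,0.194,37,356,15,1],[0,0,0.194,37,356,15,1],[0,0,0.194,37,356,15,1]]]'

```text
time_s: 13.9
eef_pos: [0.5605, -0.2711, 0.1249]
orientation: [1.0, -0.013, 0.0, -0.0]
ft_force: [-0.6, 0.0, -0.8]
gripper_width: 0.0122
gripper_force: 59.1
```

```bash
python3 - <<'E'
from h import *
print(read_state()["eef_pos"],plan([.560,-.2725,.064],-.029))
s=capture("scene");e=read_state()["eef_pos"]
p,r=fit([s],rodp(e[2]+.001),(e[0],e[1]+.004,-.03),4,n=15);print(e,"s",np.round(p,4),r)
E
```

```text
[ 0.56047194 -0.27114837  0.12491252] (array([-0.   , -0.001,  0.002]), array([-0.5,  1.4, 60.9]), np.float64(-0.027), np.float64(-0.002))
[ 0.56051033 -0.27149159  0.12491989] s [ 0.5721 -0.2613  0.0191] [0.37 0.27 0.3  0.37 0.44 0.12]
```

```bash
python3 - <<'E'
from h import *
s=capture("scene");e=read_state()["eef_pos"]
f=s["frame"].copy()
m=np.array([np.cos(-.029),np.sin(-.029),0])
u=proj(s,[e+[0,.004,.001]+m*k for k in(-.06,0,.06)]);print(u)
c=cv2.resize(f[90:180,150:270],(800,600),interpolation=cv2.INTER_CUBIC)
for q in u: cv2.circle(c,tuple(((q-[150,90]+.5)*6.667).astype(int)),3,(0,0,255),-1)
cv2.imwrite("pics/g4.png",c)
E
```

```text
[[220.75114091 134.43406527]
 [196.21626339 145.96888156]
 [170.73051702 157.91435958]]
```

View pics/g4.png

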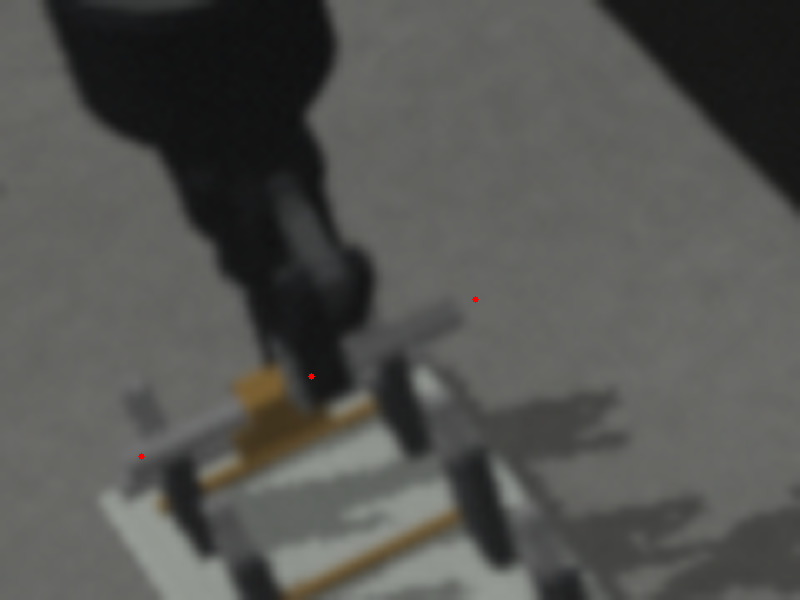

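Request:
arm_command --rows '[[[0,0,0,-5,1.5,10,1],[0,0,0,-5,1.5,30,1],[0,0,0,-5,1.5,45,1],[0,0,0,-5,1.5,50,1],[0,0,0,-5,1.5,54,1],[0,0,0,-5,1.5,58,1],[0,0,0,-5,1.5,61,1],[0,0,0,-5,1.5,61,1],[0,0,0,-5,1.5,61,1]]]'

```text
time_s: 14.9
eef_pos: [0.5563, -0.2726, 0.0642]
orientation: [1.0, -0.014, 0.001, -0.001]
ft_force: [-0.9, 4.5, 2.5]
gripper_width: 0.0118
gripper_force: 59.6
```

Request:
arm_command --rows '[[[0,0,0,0,-1,2,1],[0,0,0,0,-1,5,1],[0,0,0,0,-1,8,1],[0,0,0,0,-1,11,1],[0,0,0,0,-1,14,1],[0,0,0,0,-1,16,1],[0,0,0,0,-1,17,1],[0,0,0,0,-1,17,1]]]'

```text
time_s: 15.7
eef_pos: [0.5557, -0.2732, 0.0493]
orientation: [1.0, -0.015, 0.001, 0.0]
ft_force: [-8.4, 7.4, 25.2]
gripper_width: 0.012
gripper_force: 62.3
```

Request:
arm_command --rows '[[[0,0,0,0,0,-3,1],[0,0,0,0,0,-3,0.2],[0,0,0,0,0,-3,0.2],[0,0,0,0,0,-3,0.2],[0,0,0,0,0,-3,0.2],[0,0,0,0,0,-30,0.2],[0,0,0,0,0,-75,0.2],[0,0,0,0,0,-125,0.2],[0,0,0,0,-50,-140,0.2],[0,0,0,0,-100,-140,0.2],[0,0,0,0,-150,-140,0.2],[0,0,0,0,-150,-140,0.2]]]'

```text
time_s: 16.9
eef_pos: [0.5601, -0.1149, 0.1869]
orientation: [1.0, -0.01, 0.001, -0.002]
ft_force: [-1.2, 0.1, -0.3]
gripper_width: 0.0338
gripper_force: 0.0
```

```bash
python3 - <<'E'
from h import *
s=capture("scene");t=capture("top");print(read_state()["eef_pos"])
for lab,c in(("t",t),("s",s)):
    p,r=fit([c],rod(.008),(.618,.078,.22),4,n=15);print("A",lab,np.round(p,4),r)
print(plan([.6195,.077,.12],.212))
cv2.imwrite("pics/g5.png",np.hstack([cv2.resize(c["frame"][y:y+75,x:x+75],(400,400),interpolation=cv2.INTER_CUBIC) for c,x,y in((s,160,130),(s,225,255))]))
E
```

```text
[ 0.55967215 -0.1217149   0.18639687]
A t [0.6163 0.0768 0.2217] [0.44 0.27 0.24 0.38 0.18 0.21]
A s [0.6199 0.0815 0.2067] [0.05 0.12 0.07 0.14 0.41 0.49]
(array([ 0.   , -0.   , -0.238]), array([  54.7, -200.2,   66.4]), np.float64(-0.026), np.float64(0.238))
```

View pics/g5.png

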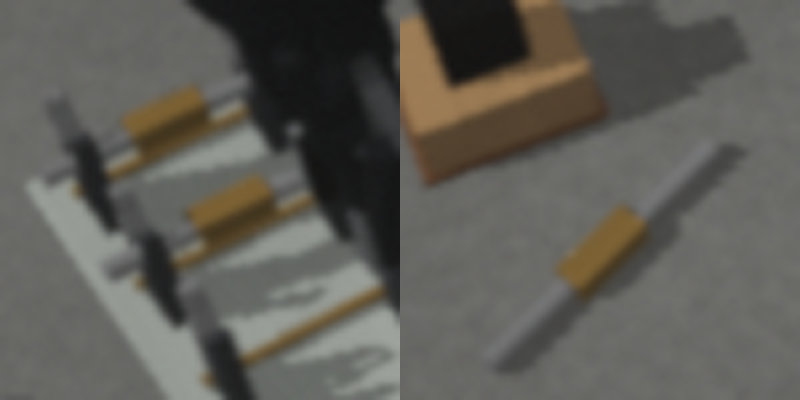

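```bash
python3 - <<'E'
from h import *
s=capture("scene");t=capture("top")
print(at(s,[[263.1,302.3],[242.8,322.5],[285.9,283.1]],.008))
for p in((.6199,.0815),(.624,.075)):print(proj(s,[[*p,.008]]),proj(t,[[*p,.008]]))
for c,b in((s,(225,255)),(t,(290,155))):
    h=cv2.cvtColor(c["frame"],40);x,y=b;m=cv2.inRange(h,(12,90,60),(35,255,255))[y:y+70,x+15*(c is s):x+70]
    v,u=np.nonzero(m);P=np.array([u.mean()+x+15*(c is s),v.mean()+y]);print(len(u),P,u.min(),u.max(),v.min(),v.max(),at(c,[P],.011))
E
```

```text
[[0.62546386 0.07668987 0.008     ]
 [0.68094878 0.08924596 0.008     ]
 [0.56413965 0.06846409 0.008     ]]
[[266.70855108 302.54655603]] [[307.30331224 187.50744896]]
[[263.25820092 301.28505159]] [[309.87832716 186.12871599]]
566 [253.4540636  278.51060071] 0 30 0 55 [[0.61297793 0.0207984  0.011     ]]
482 [339.21991701 188.99585062] 18 65 17 48 [[ 0.61939223 -0.00162448  0.011     ]]
```

Request:
arm_command --rows '[[[0,0,-0.12,15,-50,0,-0.2],[0,0,-0.226,30,-100,0,-0.2],[0,0,-0.226,46,-150,0,-0.2],[0,0,-0.226,60,-196,20,-0.2],[0,0,-0.226,60,-196,66,-0.2],[0,0,-0.226,60,-196,80,-0.2],[0,0,-0.226,60,-196,80,-0.2],[0,0,-0.226,60,-196,80,-0.2],[0,0,-0.226,60,-196,80,-0.2]]]'

```text
time_s: 18.0
eef_pos: [0.6266, 0.0689, 0.1084]
orientation: [0.995, 0.097, 0.002, 0.0]
ft_force: [0.2, -0.5, 0.0]
gripper_width: 0.0515
gripper_force: 0.0
```

```bash
python3 - <<'E'
from h import *
print(read_state()["eef_pos"],plan([.6255,.072,.0055],.20))
E
```

```text
[0.62655833 0.06893148 0.10838704] (array([ 0.001, -0.003, -0.006]), array([ -0.7,  -3.3, 102.9]), np.float64(0.194), np.float64(0.006))
```

Request:
arm_command --rows '[[[0,0,0,0,-2,45,-0.2],[0,0,0,0,-2,85,-0.2],[0,0,0,0,-2,102,-0.2],[0,0,0,0,-2,102,-0.2],[0,0,0,0,-2,102,1],[0,0,0,0,-2,102,1],[0,0,0,0,-2,102,1],[0,0,0,0,-2,102,1],[0,0,0,0,-2,102,1],[0,0,0,0,-2,65,1],[0,0,0,0,-2,15,1],[0,0,0,0,-2,-35,1]]]'

```text
time_s: 19.2
eef_pos: [0.6244, 0.0728, 0.1436]
orientation: [0.995, 0.098, -0.0, -0.0]
ft_force: [0.4, -0.6, -0.7]
gripper_width: 0.0118
gripper_force: 58.8
```

```bash
python3 - <<'E'
from h import *
# clip +y: mag + R(0,.065)
print(read_state()["eef_pos"],read_state()["gripper_width"],plan([.5615,-.208,.135],-.029))
E
```

```text
[0.62443215 0.07277819 0.14358403] 0.011833085435993046 (array([-0.   ,  0.   ,  0.226]), array([-116.7,  263. ,    8.6]), np.float64(0.197), np.float64(-0.226))
```

Request:
arm_command --rows '[[[0,0,0.12,-20,45,0,1],[0,0,0.226,-40,90,0,1],[0,0,0.226,-60,135,0,1],[0,0,0.226,-80,180,0,1],[0,0,0.226,-100,225,0,1],[0,0,0.226,-117,263,5,1],[0,0,0.226,-117,263,12,1],[0,0,0.226,-117,263,12,1],[0,0,0.226,-117,263,12,1],[0,0,0.226,-117,263,12,1],[0,0,0.226,-117,263,12,1]]]'

```text
time_s: 20.3
eef_pos: [0.5622, -0.2066, 0.1298]
orientation: [1.0, -0.013, 0.0, -0.0]
ft_force: [0.5, -0.3, -0.9]
gripper_width: 0.0121
gripper_force: 58.9
```

```bash
python3 - <<'E'
from h import *
s=capture("scene");e=read_state()["eef_pos"];print(e,plan([.562,-.208,.064],-.029))
f=s["frame"];m=np.array([np.cos(-.029),np.sin(-.029),0])
u=proj(s,[e+[0,.0045,.001]+m*k for k in(-.06,0,.06)]);o=np.array([170,110]);print(u)
c=cv2.resize(f[110:185,170:270],(800,600),interpolation=cv2.INTER_CUBIC)
for q in u: cv2.circle(c,tuple(((q-o+.5)*8).astype(int)),3,(0,0,255),-1)
cv2.imwrite("pics/g6.png",c)
E
```

```text
[ 0.56202759 -0.20688972  0.12969301] (array([-0.   , -0.001,  0.002]), array([-0. ,  1.1, 65.7]), np.float64(-0.027), np.float64(-0.002))
[[235.13497706 150.99942478]
 [210.06287455 163.23409498]
 [183.99178709 175.92314399]]
```

View pics/g6.png

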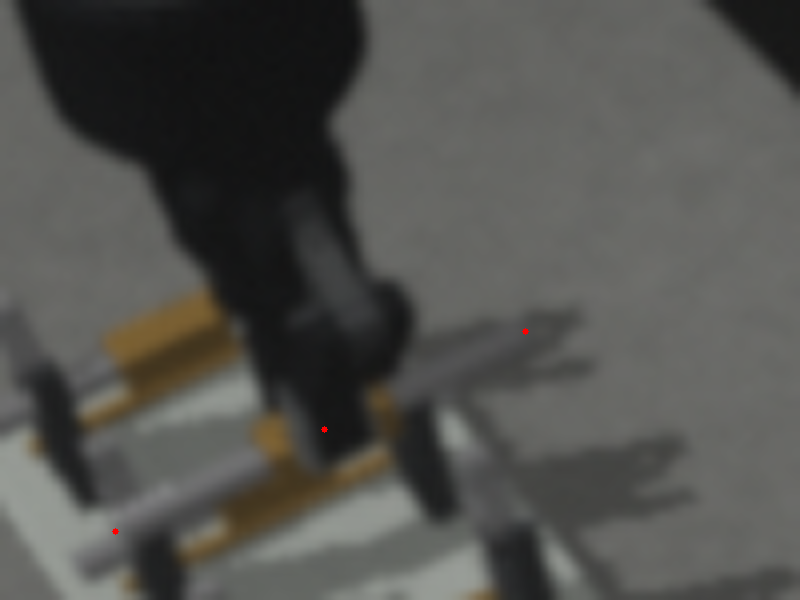

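Request:
arm_command --rows '[[[0,0,0,-3,1,10,1],[0,0,0,-3,1,30,1],[0,0,0,-3,1,45,1],[0,0,0,-3,1,53,1],[0,0,0,-3,1,58,1],[0,0,0,-3,1,62,1],[0,0,0,-3,1,65,1],[0,0,0,-3,1,65,1],[0,0,0,-3,1,65,1]]]'

```text
time_s: 21.25
eef_pos: [0.5593, -0.2078, 0.0649]
orientation: [1.0, -0.014, 0.001, -0.0]
ft_force: [-0.2, 4.6, 3.5]
gripper_width: 0.0116
gripper_force: 59.4
```

Same signature as before; press home.

Request:
arm_command --rows '[[[0,0,0,0,-1,2,1],[0,0,0,0,-1,5,1],[0,0,0,0,-1,8,1],[0,0,0,0,-1,11,1],[0,0,0,0,-1,14,1],[0,0,0,0,-1,16,1],[0,0,0,0,-1,18,1],[0,0,0,0,-1,18,1]]]'

```text
time_s: 22.05
eef_pos: [0.5586, -0.2084, 0.0493]
orientation: [1.0, -0.015, 0.0, 0.001]
ft_force: [-9.4, 6.4, 28.7]
gripper_width: 0.0118
gripper_force: 62.5
```

Request:
arm_command --rows '[[[0,0,0,0,0,-4,1],[0,0,0,0,0,-4,0.2],[0,0,0,0,0,-4,0.2],[0,0,0,0,0,-4,0.2],[0,0,0,0,0,-4,0.2],[0,0,0,0,0,-40,0.2],[0,0,0,0,0,-90,0.2],[0,0,0,0,0,-140,0.2],[0,0,0,-20,-45,-140,0.2],[0,0,0,-40,-90,-140,0.2],[0,0,0,-60,-135,-140,0.2],[0,0,0,-80,-180,-140,0.2]]]'

```text
time_s: 23.25
eef_pos: [0.4829, -0.0244, 0.1864]
orientation: [1.0, -0.015, 0.0, 0.0]
ft_force: [1.0, 1.3, -0.1]
gripper_width: 0.0341
gripper_force: 0.0
```

Request:
arm_command --rows '[[[0,0,0,-20,-50,0,-0.2],[0,0,0,-30,-90,0,-0.2],[0,0,0,-30,-90,0,-0.2],[0,0,0,-30,-90,0,-0.2]]]'

```text
time_s: 23.65
eef_pos: [0.4564, 0.0659, 0.1864]
orientation: [1.0, -0.013, 0.0, 0.0]
ft_force: [1.1, -1.6, -0.4]
gripper_width: 0.0514
gripper_force: 0.0
```

```bash
python3 - <<'E'
from h import *
s=capture("scene");t=capture("top");print(read_state()["eef_pos"])
cr=lambda c,x,y,w=100,h=75:cv2.resize(c["frame"][y:y+h,x:x+w],(400,300),interpolation=cv2.INTER_CUBIC)
cv2.imwrite("pics/g7.png",np.vstack([np.hstack([cr(s,150,130),cr(t,395,175)]),np.hstack([cr(s,200,230),cr(t,305,150)])]))
for nm,f,p0 in(("stand",stand,(.62,-.012,-.22)),("hand",hand,(.62,-.011,-.22)),("lathe",lathe,(.528,.344,-.075,.0125))):
    for lab,c in(("t",t),("s",s)):
        p,r=fit([c],f,p0,3);print(nm,lab,np.round(p,4),r)
E
```

```text
[0.45671352 0.06401673 0.18617583]
stand t [ 0.6186 -0.012  -0.298 ] [0.24 0.26 0.16 0.05]
stand s [ 0.6219 -0.0101 -0.2255] [0.04 0.07 0.13 0.06]
hand t [ 0.6216 -0.0123 -0.208 ] [0.09 0.1  0.21 0.16]
hand s [ 0.6226 -0.0092 -0.2334] [0.11 0.14 0.05 0.14]
lathe t [ 0.5244  0.3447 -0.073   0.018 ] [0.29 0.72 0.74 0.12 0.1 ]
lathe s [ 0.5279  0.3465 -0.0779  0.0124] [0.3  0.17 0.12 0.09 0.14]
```

View pics/g7.png

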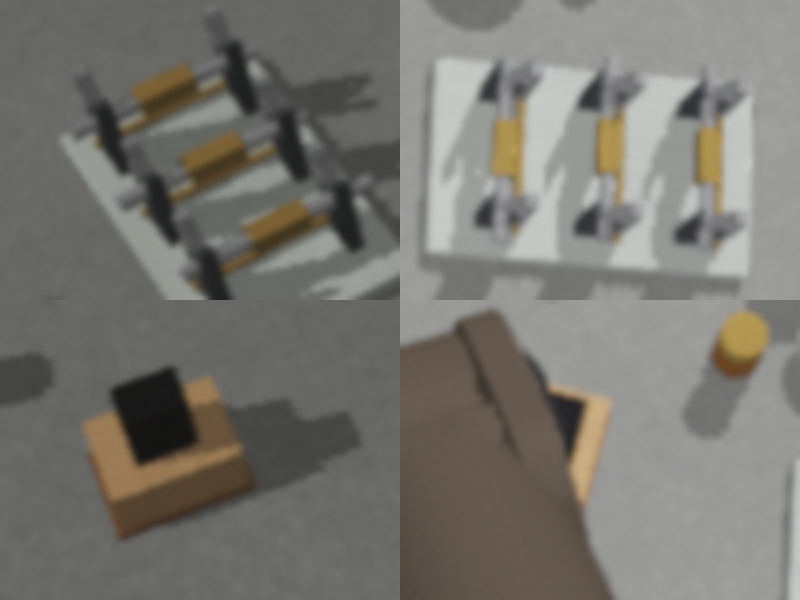

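```bash
python3 - <<'E'
from h import *
print(read_state()["eef_pos"],plan([.621,-.013,.13],-.23))
E
```

```text
[0.45671352 0.06401673 0.18617583] (array([ 0.001, -0.   ,  0.2  ]), array([166.6,  72. ,  56.2]), np.float64(-0.03), np.float64(-0.2))
```

Request:
arm_command --rows '[[[0,0,0.1,40,18,10,-0.2],[0,0,0.2,80,36,20,-0.2],[0,0,0.2,120,54,40,-0.2],[0,0,0.2,150,66,50,-0.2],[0,0,0.2,166,72,56,-0.2],[0,0,0.2,166,72,56,-0.2],[0,0,0.2,166,72,56,-0.2],[0,0,0.2,166,72,56,-0.2]]]'

```text
time_s: 24.55
eef_pos: [0.6195, -0.0118, 0.1305]
orientation: [0.993, -0.114, -0.0, 0.0]
ft_force: [-0.7, -0.2, 0.5]
gripper_width: 0.0513
gripper_force: 0.0
```

```bash
python3 - <<'E'
from h import *
print(read_state()["eef_pos"],plan([.621,-.013,.048],-.23))
E
```

```text
[ 0.61952296 -0.01177815  0.13054175] (array([0.   , 0.   , 0.001]), array([ 1.7,  0.9, 82.5]), np.float64(-0.229), np.float64(-0.001))
```

Request:
arm_command --rows '[[[0,0,0,1,0,40,-0.2],[0,0,0,1,0,70,-0.2],[0,0,0,1,0,82,-0.2],[0,0,0,1,0,82,-0.2],[0,0,0,1,0,82,1],[0,0,0,1,0,82,1],[0,0,0,1,0,82,1],[0,0,0,1,0,82,1],[0,0,0,1,0,82,1]]]' --squeeze 25

```text
time_s: 25.45
eef_pos: [0.6224, -0.012, 0.0503]
orientation: [0.993, -0.114, 0.001, -0.0]
ft_force: [-1.9, -0.4, 6.8]
gripper_width: 0.0234
gripper_force: 28.9
```

Request:
arm_command --rows '[[[0,0,0,0,0,0,1],[0,0,0,0,0,0,1],[0,0,0,0,0,-10,1],[0,0,0,0,0,-25,1],[0,0,0,0,0,-40,1],[0,0,0,0,0,-75,1],[0,0,0,0,0,-110,1],[0,0,0,0,0,-110,1],[0,0,0,0,0,-110,1]]]' --squeeze 60

```text
time_s: 26.35
eef_pos: [0.6219, -0.0119, 0.1603]
orientation: [0.993, -0.114, 0.002, -0.0]
ft_force: [-0.8, -0.7, -1.6]
gripper_width: 0.0232
gripper_force: 58.9
```

```bash
python3 - <<'E'
from h import *
s=capture("scene");t=capture("top");st=read_state();e=st["eef_pos"];print(e,plan(e,-.23))
cr=lambda c,x,y,w=100,h=75:cv2.resize(c["frame"][y:y+h,x:x+w],(400,300),interpolation=cv2.INTER_CUBIC)
u=proj(s,[e])[0].astype(int)
cv2.imwrite("pics/g8.png",np.vstack([np.hstack([cr(s,u[0]-50,u[1]-40),cr(s,330,310)]),np.hstack([cr(s,200,230),cr(t,160,175)])]))
print(u,fit([s],stand,(.62,-.012,-.22),3))
# lathe with yaw prior
for lab,c in(("t",t),("s",s)):print(lab,fit([c],lathe,(.528,.344,-.075,.0125),2.5))
print(plan([.528,.338,.16],-.075))
E
```

```text
[ 0.62057085 -0.01202283  0.15792586] (array([0.   , 0.001, 0.001]), array([0., 0., 0.]), np.float64(-0.229), np.float64(-0.001))
[230 231] (array([ 0.62201786, -0.01023907, -0.22059323]), array([0.08, 0.05, 0.13, 0.09]))
t (array([ 0.52844347,  0.34444379, -0.05613046,  0.01805914]), array([0.3 , 0.44, 0.77, 0.64, 0.11]))
s (array([ 0.52789949,  0.34653043, -0.07615528,  0.01248739]), array([0.29, 0.17, 0.11, 0.08, 0.15]))
(array([ 0.   ,  0.001, -0.154]), array([-169.7, -319.8,   -2.1]), np.float64(-0.229), np.float64(0.154))
```

View pics/g8.png

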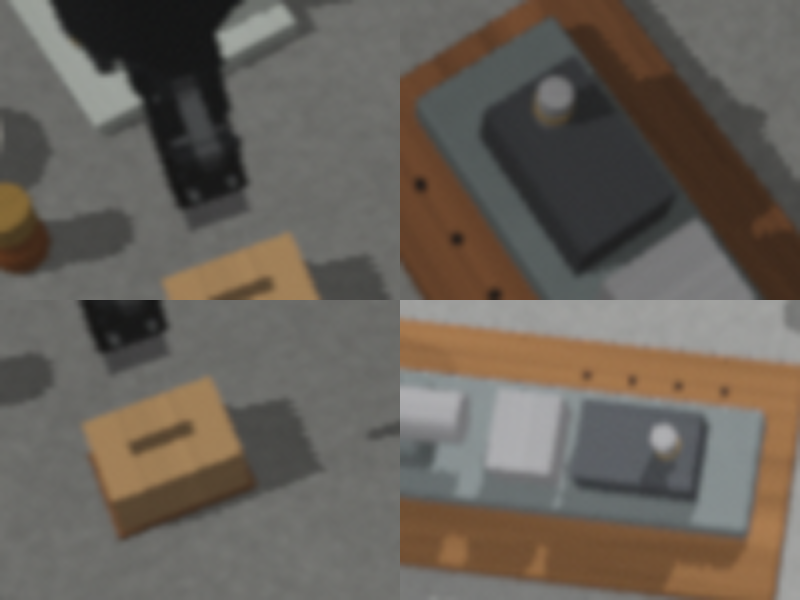

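Request:
arm_command --rows '[[[0,0,-0.08,-24,-44,-12,1],[0,0,-0.154,-47,-88,-12,1],[0,0,-0.154,-71,-132,-12,1],[0,0,-0.154,-94,-176,-12,1],[0,0,-0.154,-118,-220,-12,1],[0,0,-0.154,-141,-265,-12,1],[0,0,-0.154,-160,-300,-12,1],[0,0,-0.154,-170,-320,-12,1],[0,0,-0.154,-170,-320,-12,1],[0,0,-0.154,-170,-320,-12,1],[0,0,-0.154,-170,-320,-12,1]]]'

```text
time_s: 27.55
eef_pos: [0.5288, 0.3364, 0.1694]
orientation: [0.999, -0.039, -0.0, 0.001]
ft_force: [-0.5, 0.5, -1.1]
gripper_width: 0.0234
gripper_force: 59.1
```

```bash
python3 - <<'E'
from h import *
s=capture("scene");t=capture("top");st=read_state();e=st["eef_pos"];print(e,plan([.5275,.3388,.135],-.076))
cr=lambda c,x,y,w=60,h=60:cv2.resize(c["frame"][y:y+h,x:x+w],(400,400),interpolation=cv2.INTER_CUBIC)
im=[]
for c in(s,t):
    u=proj(c,[e])[0];o=u.astype(int)-30;k=cr(c,*o)
    # where predicted blade-tip edges (tip z=tcp-.0443)
    m=np.array([np.cos(-.076),np.sin(-.076),0])
    for a in(-.015,.015):
        q=proj(c,[e-[0,0,.0443]+m*a])[0];cv2.circle(k,tuple(((q-o+.5)*6.667).astype(int)),3,(0,0,255),-1)
    im.append(k)
cv2.imwrite("pics/g9.png",np.hstack(im))
E
```

```text
[0.52910304 0.33642651 0.16987115] (array([ 0.001,  0.   , -0.002]), array([-1.8, -2.3, 34.9]), np.float64(-0.078), np.float64(0.002))
```

View pics/g9.png

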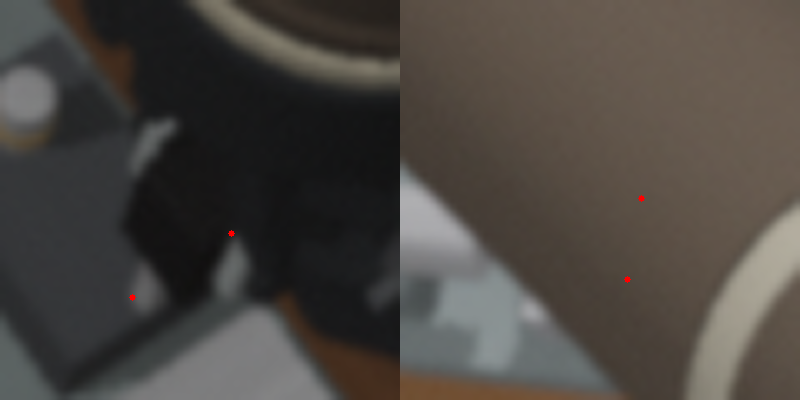

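Request:
arm_command --rows '[[[0,0,0,-1.5,-2,20,1],[0,0,0,-1.5,-2,38,1],[0,0,0,-1.5,-2,42,1],[0,0,0,-1.5,-2,45,1],[0,0,0,-1.5,-2,48,1],[0,0,0,-1.5,-2,51,1],[0,0,0,-1.5,-2,51,1]]]'

```text
time_s: 28.35
eef_pos: [0.5271, 0.3404, 0.1194]
orientation: [0.999, -0.038, 0.0, -0.0]
ft_force: [-0.1, -0.6, -1.8]
gripper_width: 0.0231
gripper_force: 59.1
```

Request:
arm_command --rows '[[[0,0,0,0,0,5,1],[0,0,0,0,0,10,1],[0,0,0,0,0,15,1],[0,0,0,0,0,20,1],[0,0,0,0,0,23,1],[0,0,0,0,0,23,1]]]'

```text
time_s: 28.95
eef_pos: [0.5267, 0.3403, 0.0956]
orientation: [0.999, -0.038, -0.0, 0.0]
ft_force: [-0.5, -0.2, -0.2]
gripper_width: 0.0231
gripper_force: 59.1
```

Request:
arm_command --rows '[[[0,0,0,0,0,1,1],[0,0,0,0,0,2,1],[0,0,0,0,0,3,1],[0,0,0,0,0,4,1],[0,0,0,0,0,5,1],[0,0,0,0,0,5,1]]]'

```text
time_s: 29.55
eef_pos: [0.5271, 0.3405, 0.0923]
orientation: [0.999, -0.038, 0.0, -0.0]
ft_force: [-2.4, -1.2, 6.9]
gripper_width: 0.0234
gripper_force: 60.1
```

Request:
arm_command --rows '[[[0,0,0,0,0,-1.5,1],[0,0,0,0,0,-1.5,0.2],[0,0,0,0,0,-1.5,0.2],[0,0,0,0,0,-1.5,0.2],[0,0,0,0,0,-1.5,0.2],[0,0,0,0,0,-25,0.2],[0,0,0,0,0,-60,0.2],[0,0,0,0,0,-70,0.2],[0,0,0,0,30,-70,1],[0,0,0,0,70,-70,1],[0,0,0,0,102,-70,1],[0,0,0,0,102,-70,1]]]'

```text
time_s: 30.75
eef_pos: [0.5198, 0.233, 0.1608]
orientation: [0.999, -0.041, -0.0, 0.002]
ft_force: [-0.4, -0.7, -0.3]
gripper_width: -0.0002
gripper_force: 0.0
```

```bash
python3 - <<'E'
from h import *
s=capture("scene");st=read_state();e=st["eef_pos"];print(e,st["gripper_width"],plan([.520,.238,.087],-.076))
cr=lambda c,x,y,w=100,h=75:cv2.resize(c["frame"][y:y+h,x:x+w],(800,600),interpolation=cv2.INTER_CUBIC)
cv2.imwrite("pics/g10.png",cr(s,330,310))
E
```

```text
[0.51975281 0.23595841 0.16110251] 0.00010543569172960549 (array([ 0.001, -0.   , -0.003]), array([ 0.1, -2.2, 74.1]), np.float64(-0.079), np.float64(0.003))
```

View pics/g10.png

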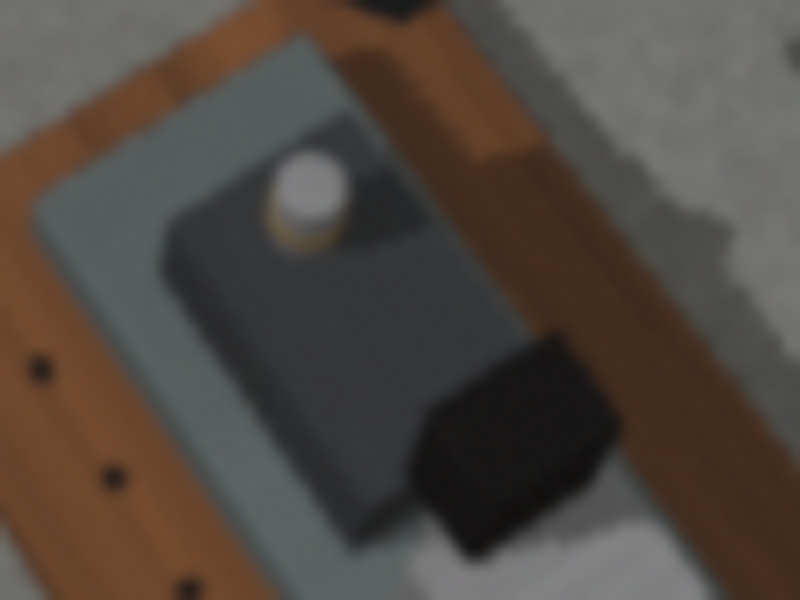

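```bash
python3 - <<'E'
from h import *
s=capture("scene");t=capture("top")
h2=lambda p:box(-.017,.017,-.012,.012,.124)
for n,c in(("s",s),("t",t)):print(n,fit([c],h2,(.527,.341,-.076),3))
def lat2(p):  # slide side/back edges + gap face
    g=p[3];return [((.025,-g-.075,.08),(.025,-g-.02,.08)),((-.025,-g-.075,.08),(.025,-g-.075,.08))]
p,r=fit([s],lambda p:lat2([0,0,0,.0125]),(.528,.3465,-.076),3);print(p,r)
E
```

```text
s (array([0.52850227, 0.34780495, 0.11458446]), array([0.36, 0.05, 0.37, 0.25]))
t (array([ 0.52431412,  0.33728925, -0.14629102]), array([1.03, 0.65, 0.73, 0.79]))
[ 0.53783375  0.34767621 -0.19726014] [0.12 0.42]
```

```bash
python3 - <<'E'
from h import *
s=capture("scene")
q=lambda *a:[[330+x/8-.5,310+y/8-.5] for x,y in a]
print(at(s,q((523,415),(430,410),(555,335),(618,420),(490,495)),.124))
print(at(s,q((355,550),(165,260),(180,215),(340,112)),.08), at(s,q((310,190)),.106))
E
```

```text
[[0.5280929  0.34283623 0.124     ]
 [0.54253597 0.33095021 0.124     ]
 [0.51184036 0.33432983 0.124     ]
 [0.51335963 0.35492184 0.124     ]
 [0.54412424 0.35101746 0.124     ]]
[[0.56173738 0.33670074 0.08      ]
 [0.55462815 0.26385573 0.08      ]
 [0.5455526  0.25779099 0.08      ]
 [0.50161802 0.26034262 0.08      ]] [[0.5267432  0.27656901 0.106     ]]
```

Request:
arm_command --rows '[[[0,0,0,3,0,30,1],[0,0,0,3,0,55,1],[0,0,0,3,0,68,1],[0,0,0,3,0,74,1],[0,0,0,3,0,74,1],[0,0,0,3,-3,74,1],[0,0,0,3,-6,74,1],[0,0,0,3,-9,74,1],[0,0,0,3,-9,74,1]]]'

```text
time_s: 31.85
eef_pos: [0.5232, 0.2483, 0.0879]
orientation: [0.999, -0.037, 0.0, -0.0]
ft_force: [-0.4, -0.0, -0.1]
gripper_width: 0.0001
gripper_force: 0.0
```

Request:
arm_command --rows '[[[0,0,0,0,-1,0,1],[0,0,0,0,-2,0,1],[0,0,0,0,-3,0,1],[0,0,0,0,-4,0,1],[0,0,0,0,-5,0,1],[0,0,0,0,-6,0,1]]]'

```text
time_s: 32.45
eef_pos: [0.5234, 0.2527, 0.0872]
orientation: [0.999, -0.038, -0.0, 0.001]
ft_force: [0.4, -3.4, 1.9]
gripper_width: 0.0
gripper_force: 1.4
```

Request:
arm_command --rows '[[[0,0,0,0,-1,0,1],[0,0,0,0,-2,0,1],[0,0,0,0,-3,0,1],[0,0,0,0,-4,0,1],[0,0,0,0,-4,0,1]]]'

```text
time_s: 32.95
eef_pos: [0.5238, 0.2576, 0.0872]
orientation: [0.999, -0.038, 0.0, -0.0]
ft_force: [-0.7, -2.2, -0.2]
gripper_width: -0.0001
gripper_force: 1.1
```

Request:
arm_command --rows '[[[0,0,0,0,-0.5,0,1],[0,0,0,0,-1,0,1],[0,0,0,0,-1.5,0,1],[0,0,0,0,-2,0,1],[0,0,0,0,-2,0,1]]]'

```text
time_s: 33.45
eef_pos: [0.5239, 0.2587, 0.0872]
orientation: [0.999, -0.038, -0.0, 0.001]
ft_force: [-1.2, -4.2, 2.1]
gripper_width: -0.0002
gripper_force: 2.5
```

Request:
arm_command --rows '[[[0,0,0,0,-0.5,0,1],[0,0,0,0,-1,0,1],[0,0,0,0,-1.5,0,1],[0,0,0,0,-2,0,1],[0,0,0,0,-2,0,1]]]'

```text
time_s: 33.95
eef_pos: [0.5238, 0.2589, 0.0871]
orientation: [0.999, -0.038, -0.001, 0.002]
ft_force: [-2.0, -10.0, 5.0]
gripper_width: 0.0002
gripper_force: 5.0
```

Request:
arm_command --rows '[[[0,0,0,0,6,0,1],[0,0,0,0,10,-5,1],[0,0,0,0,12,-40,1],[0,0,0,0,12,-80,1],[0,0,0,0,-30,-80,0],[0,0,0,0,-70,-80,0],[0,0,0,0,-80,-80,0],[0,0,0,0,-80,-80,0],[0,0,0,0,-80,-80,0]]]'

```text
time_s: 34.85
eef_pos: [0.5301, 0.3403, 0.167]
orientation: [0.999, -0.038, -0.0, 0.0]
ft_force: [-0.2, -0.6, 0.0]
gripper_width: 0.0425
gripper_force: 0.0
```

```bash
python3 - <<'E'
from h import *
print(read_state()["eef_pos"],read_state()["gripper_width"],plan([.527,.341,.0925],-.078))
E
```

```text
[0.53005357 0.34032902 0.16700029] 0.042512266173727345 (array([0.001, 0.   , 0.003]), array([-3.1, -0.5, 74.5]), np.float64(-0.075), np.float64(-0.003))
```

Request:
arm_command --rows '[[[0,0,0,-3,-0.5,30,0],[0,0,0,-3,-0.5,60,0],[0,0,0,-3,-0.5,74.5,0],[0,0,0,-3,-0.5,74.5,0],[0,0,0,-3,-0.5,74.5,1],[0,0,0,-3,-0.5,74.5,1],[0,0,0,-3,-0.5,74.5,1],[0,0,0,-3,-0.5,74.5,1],[0,0,0,-3,-0.5,74.5,1]]]' --squeeze 25

```text
time_s: 35.75
eef_pos: [0.528, 0.3414, 0.0941]
orientation: [0.999, -0.038, 0.001, 0.0]
ft_force: [0.3, -6.6, 6.6]
gripper_width: 0.0235
gripper_force: 28.0
```

Request:
arm_command --rows '[[[0,0,0,0,0.5,0,1],[0,0,0,0,0.5,0,1]]]' --squeeze 60

```text
time_s: 35.95
eef_pos: [0.528, 0.3413, 0.0941]
orientation: [0.999, -0.038, 0.001, -0.0]
ft_force: [-0.2, -3.1, 6.9]
gripper_width: 0.0233
gripper_force: 58.5
```

Request:
arm_command --rows '[[[0,0,0,0,0,-4,1],[0,0,0,0,0,-10,1],[0,0,0,0,0,-16,1],[0,0,0,0,0,-22,1],[0,0,0,0,0,-28,1],[0,0,0,0,0,-34,1],[0,0,0,0,0,-45,1],[0,0,0,0,0,-75,1],[0,0,0,0,0,-75,1],[0,0,0,0,0,-75,1]]]'

```text
time_s: 36.95
eef_pos: [0.5275, 0.3421, 0.1691]
orientation: [0.999, -0.038, 0.001, -0.001]
ft_force: [-0.2, 0.6, -0.5]
gripper_width: 0.0231
gripper_force: 59.0
```

```bash
python3 - <<'E'
from h import *
s=capture("scene");print(read_state()["eef_pos"],read_state()["gripper_width"],plan([.6225,-.012,.165],-.228),fit([s],stand,(.622,-.010,-.22),2))
E
```

```text
[0.52706421 0.34157516 0.16808067] 0.02317185662341847 (array([-0.   , -0.   ,  0.153]), array([121.7, 345.4,   3. ]), np.float64(-0.075), np.float64(-0.153)) (array([ 0.62200967, -0.01025957, -0.22060763]), array([0.07, 0.06, 0.12, 0.1 ]))
```

Request:
arm_command --rows '[[[0,0,0.05,15,44,0,1],[0,0,0.1,31,88,0,1],[0,0,0.153,46,132,0,1],[0,0,0.153,62,176,0,1],[0,0,0.153,77,220,0,1],[0,0,0.153,93,264,0,1],[0,0,0.153,108,308,10,1],[0,0,0.153,122,345,30,1],[0,0,0.153,122,345,50,1],[0,0,0.153,122,345,60,1],[0,0,0.153,122,345,60,1],[0,0,0.153,122,345,60,1]]]'

```text
time_s: 38.2
eef_pos: [0.6227, -0.0099, 0.108]
orientation: [0.994, -0.113, -0.0, -0.0]
ft_force: [0.1, -0.3, -0.8]
gripper_width: 0.0231
gripper_force: 59.1
```

Request:
arm_command --rows '[[[0,0,0,0,0,0,1],[0,0,0,0,0,0,1],[0,0,0,0,0,0,1]]]'

```text
time_s: 38.5
eef_pos: [0.6232, -0.0113, 0.1086]
orientation: [0.994, -0.113, 0.001, -0.0]
ft_force: [0.0, -0.2, -0.8]
gripper_width: 0.0236
gripper_force: 59.1
```

```bash
python3 - <<'E'
from h import *
st=read_state();print(st["eef_pos"],st["ft_force"],plan([.6225,-.012,.09],-.228))
E
```

```text
[ 0.62317954 -0.01126585  0.10857511] [ 0.01562322 -0.18113551 -0.79751106] (array([-0.   , -0.001,  0.001]), array([-0.5,  0.9, 18.6]), np.float64(-0.227), np.float64(-0.001))
```

Request:
arm_command --rows '[[[0,0,0,0,0.5,10,1],[0,0,0,0,0.5,18,1],[0,0,0,0,0.5,22,1],[0,0,0,0,0.5,25,1],[0,0,0,0,0.5,28,1],[0,0,0,0,0.5,28,1]]]'

```text
time_s: 39.1
eef_pos: [0.6225, -0.0122, 0.0793]
orientation: [0.993, -0.114, -0.0, 0.0]
ft_force: [0.5, -0.5, -0.9]
gripper_width: 0.0233
gripper_force: 59.1
```

Request:
arm_command --rows '[[[0,0,0,0,0,6,1],[0,0,0,0,0,12,1],[0,0,0,0,0,18,1],[0,0,0,0,0,23,1],[0,0,0,0,0,26,1],[0,0,0,0,0,28,1],[0,0,0,0,0,28,1]]]'

```text
time_s: 39.8
eef_pos: [0.6226, -0.0122, 0.0522]
orientation: [0.994, -0.114, -0.0, 0.0]
ft_force: [-2.9, 0.5, 3.8]
gripper_width: 0.0232
gripper_force: 59.4
```

Seated at the predicted height. Release, lift, retreat low-occlusion and check everything.

Request:
arm_command --rows '[[[0,0,0,0,0,0.5,1],[0,0,0,0,0,0,0],[0,0,0,0,0,0,0],[0,0,0,0,0,0,0],[0,0,0,0,0,0,0],[0,0,0,0,0,-30,0],[0,0,0,0,0,-70,0],[0,0,0,0,0,-110,0],[0,0,0,-45,0,-150,0],[0,0,0,-90,0,-150,0],[0,0,0,-140,0,-150,0],[0,0,0,-180,0,-150,0]]]'

```text
time_s: 41.0
eef_pos: [0.4452, 0.0289, 0.202]
orientation: [0.994, -0.114, 0.0, 0.0]
ft_force: [-0.1, 1.6, 0.3]
gripper_width: 0.0425
gripper_force: 0.0
```

Request:
arm_command --rows '[[[0,0,0,-30,0,0,0],[0,0,0,-30,0,0,0],[0,0,0,-30,0,0,0]]]'

```text
time_s: 41.3
eef_pos: [0.4185, 0.0352, 0.2024]
orientation: [0.994, -0.114, 0.001, 0.0]
ft_force: [1.3, -0.4, 1.5]
gripper_width: 0.0426
gripper_force: 0.0
```

```bash
python3 - <<'E'
from h import *
s=capture("scene");t=capture("top");print(read_state()["eef_pos"],read_state()["ft_force"])
cr=lambda c,x,y,w=100,h=75:cv2.resize(c["frame"][y:y+h,x:x+w],(400,300),interpolation=cv2.INTER_CUBIC)
cv2.imwrite("pics/g11.png",np.vstack([np.hstack([cr(s,150,130),cr(s,330,310)]),np.hstack([cr(s,200,230),cr(t,160,175)])]))
print(fit([s],hand,(.622,-.010,-.22),3))
for lab,c in(("t",t),("s",s)):print(lab,fit([c],lathe,(.528,.3445,-.075,.006),2))
E
```

```text
[0.41930373 0.03512217 0.20202561] [ 0.00291546 -0.03950844  0.21631328]
(array([ 0.6224505 , -0.00785654, -0.23971597]), array([0.11, 0.15, 0.05, 0.15]))
t (array([ 0.5307144 ,  0.34329981, -0.06719528,  0.01095689]), array([0.18, 0.13, 0.36, 0.34, 0.06]))
s (array([ 0.5276656 ,  0.3462956 , -0.0720431 ,  0.00570258]), array([0.26, 0.18, 0.17, 0.09, 0.1 ]))
```

View pics/g11.png

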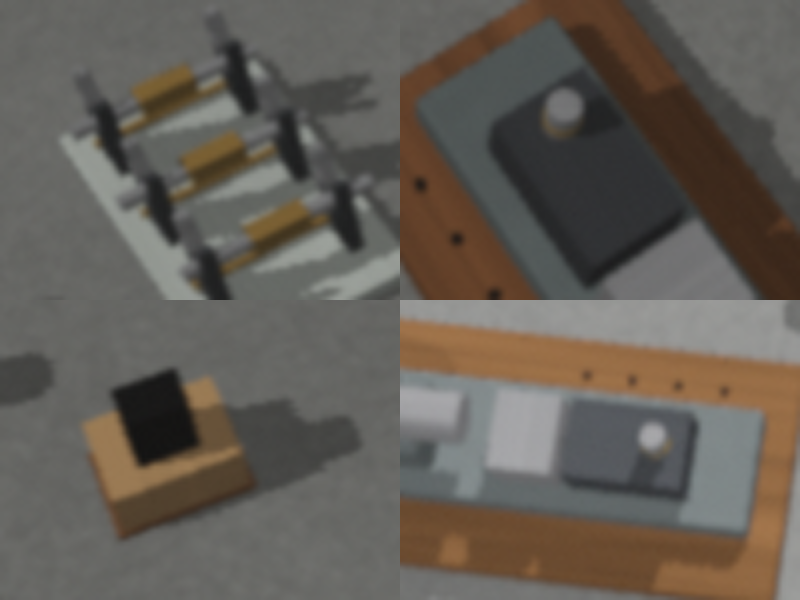

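```bash
python3 -c "
from plant import *
print(sign_off())"
```

```text
the job is handed in; nothing more can be done
None
```

The job is handed in. The last pictures show all three arbors pressed into their clips, the slide closed to about 6 mm, and the blade back in its stand; I haven't seen the judge's result.

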